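# Reload and lock the lock-up kit cassette

## Task

Put the lock-up kit away for carrying to the press: pull the cassette's sprung latch knob up to its stop so that the keeper bar springs open, set every kit block that lies on the table into the nest cut to its size and press it fully home. Then swing the keeper bar back over the blocks until the latch pin snaps down behind it. Leave the other things on the table where they are.

Things in the scene. Friction and masses are not known exactly. Their poses are not given: they have to be found in the camera images.
- cassette_hinge (a point): Axis of the keeper bar's hinge post at the cassette's left end, 35.5 mm over the table (mid-thickness of the bar). The cassette is a fixed low metal fixture, 74 x 364 mm. This point's y axis runs along its centre line, from the latch (303 mm from here along -y) to the hinge; x across it, away from the robot; z up. The nests lie in a row on that line.
- plate_mid (a point): Centre of the top face of the cassette's aluminium nest plate (66 x 264 mm, 21 mm over the table), with four rectangular nests, their rims chamfered 2.5 mm; 151 mm from the hinge axis along -y; axes as cassette_hinge.
- keeper (a joint): Angle of the keeper bar: 0 shut over the nests (0.003 when latched), 1.57 open, swung level towards the cassette's +x. Flat steel bar, 15 mm wide, 321 mm long from the hinge, from 31.5 to 39.5 mm over the table. A torsion spring (0.16 N m shut, 0.08 open) drives it open. Near shut its nose ramp lifts the latch pin (4 N at the nose, 8 N half-way along), which snaps down behind it at 0.
- keeper_knob (a point): Centre of the black finger knob (15 mm across, upright, its top 60 mm over the table) on top of the keeper bar, 130 mm from the hinge axis; moves with the bar.
- pull_knob (a joint): Rise of the sprung pull knob (m): 0 down, 0.015 pulled up to its stop. Its spring pulls it down with 3 N at rest, 6 N at the stop. Above about 0.006 its pin clears the bar, which springs open by itself; let go, the knob drops back to 0.
- pull_knob_grip (a point): Centre of the black pull knob, upright, round, 24 mm across, on top of the latch bracket at the cassette's right end; when down, centre 79 mm, top 88 mm, grip part 69 to 88 mm over the table (bracket top 54 mm). It slides straight up.
- block_wood_mid (a point): Centre (half-way up) of the plain brown wooden spacing block, 60 x 24 x 18 mm; x axis along its 60 mm length, y across its 24 mm width, z up. May be absent.
- block_wide_mid (a point): Centre (half-way up) of the plain blue-grey metal spacing block, the wide one, 44 x 32 x 22 mm; x axis along its 44 mm length, y across its 32 mm width, z up. May be absent.
- block_long_mid (a point): Centre (half-way up) of the plain blue-grey metal spacing block, the longer and narrower one, 50 x 26 x 22 mm; x axis along its 50 mm length, y across its 26 mm width, z up. May be absent.
- quoin_mid (a point): Centre (half-way up) of the dark iron quoin, a small oblong wedge block with worn pale edges, 44 x 20 x 18 mm; x axis along its 44 mm length, y across its 20 mm width, z up. May be absent.
- nest_block_wood (a point): Centre of the floor of the nest for block_wood: 61 mm from the hinge axis along -y; 64 mm long (this point's y), 27 mm wide (x), floor 12 mm over the table, 9 mm deep; home, the block stands 9 mm proud, its top 30 mm over the table. Two sprung balls in its long walls usually stop a block just dropped in; 2 to 12 N on its top takes it past them.
- nest_block_wide (a point): Centre of the floor of the nest for block_wide: 127 mm from the hinge axis along -y; 48 mm long (this point's y), 35 mm wide (x), floor 8 mm over the table, 13 mm deep; home, the block stands 9 mm proud, its top 30 mm over the table. Two sprung balls in its long walls usually stop a block just dropped in; 2 to 12 N on its top takes it past them.
- nest_block_long (a point): Centre of the floor of the nest for block_long: 188 mm from the hinge axis along -y; 54 mm long (this point's y), 29 mm wide (x), floor 8 mm over the table, 13 mm deep; home, the block stands 9 mm proud, its top 30 mm over the table. Two sprung balls in its long walls usually stop a block just dropped in; 2 to 12 N on its top takes it past them.
- nest_quoin (a point): Centre of the floor of the nest for quoin: 249 mm from the hinge axis along -y; 48 mm long (this point's y), 23 mm wide (x), floor 12 mm over the table, 9 mm deep; home, the block stands 9 mm proud, its top 30 mm over the table. Two sprung balls in its long walls usually stop a block just dropped in; 2 to 12 N on its top takes it past them.
- key: Bystander: T-shaped quoin key, 70 x 90 x 12 mm, lying flat beyond the blocks; origin under its centre.
- lines_a: Bystander: short stack of dark metal type lines, 51 x 34 x 23 mm, behind the cassette's right end; origin under its centre.

How it is judged:
On the way, in this order (a step that is already met when the one before it is completed fails the run):
1. the latch knob is pulled up to its stop (value of joint pull_knob above 0.0135 m), for 0.1 s.
2. with the keeper bar open, every block is home in its own nest (horizontal distance between block_wood_mid and nest_block_wood below 0.005 m and z of block_wood_mid in the frame of nest_block_wood between 0.007 and 0.011 m and angle between the x axis of block_wood_mid and the y axis of nest_block_wood, either way round below 0.15 rad and horizontal distance between block_wide_mid and nest_block_wide below 0.005 m and z of block_wide_mid in the frame of nest_block_wide between 0.009 and 0.013 m and angle between the x axis of block_wide_mid and the y axis of nest_block_wide, either way round below 0.15 rad and horizontal distance between block_long_mid and nest_block_long below 0.005 m and z of block_long_mid in the frame of nest_block_long between 0.009 and 0.013 m and angle between the x axis of block_long_mid and the y axis of nest_block_long, either way round below 0.15 rad and horizontal distance between quoin_mid and nest_quoin below 0.005 m and z of quoin_mid in the frame of nest_quoin between 0.007 and 0.011 m and angle between the x axis of quoin_mid and the y axis of nest_quoin, either way round below 0.15 rad and value of joint keeper above 0.3 rad), for 0.3 s.
3. the keeper bar is shut and the latch pin is down behind it (value of joint keeper below 0.012 rad and value of joint pull_knob below 0.002 m), for 0.3 s.
At the end, for the whole second after the job is handed in: Every block present lies in its own nest, within 5 mm and 2 mm of home height and 0.15 rad of the nest; the keeper bar is shut (below 0.012 rad) and the latch pin fully down (knob below 2 mm), the bar at rest (all of step 3 and horizontal distance between block_wood_mid and nest_block_wood below 0.005 m and z of block_wood_mid in the frame of nest_block_wood between 0.007 and 0.011 m and angle between the x axis of block_wood_mid and the y axis of nest_block_wood, either way round below 0.15 rad and horizontal distance between block_wide_mid and nest_block_wide below 0.005 m and z of block_wide_mid in the frame of nest_block_wide between 0.009 and 0.013 m and angle between the x axis of block_wide_mid and the y axis of nest_block_wide, either way round below 0.15 rad and horizontal distance between block_long_mid and nest_block_long below 0.005 m and z of block_long_mid in the frame of nest_block_long between 0.009 and 0.013 m and angle between the x axis of block_long_mid and the y axis of nest_block_long, either way round below 0.15 rad and horizontal distance between quoin_mid and nest_quoin below 0.005 m and z of quoin_mid in the frame of nest_quoin between 0.007 and 0.011 m and angle between the x axis of quoin_mid and the y axis of nest_quoin, either way round below 0.15 rad and velocity of joint keeper below 0.05 rad/s); the robot touches nothing.
It fails at once if a bystander is shifted by more than 5 cm (distance of any of key, lines_a from where it was at the start of the episode above 0.05 m).
Of block_wood, block_wide, block_long, quoin only 2 to 4 are there at a start; the rules pass over those that are not, and their reading is None.
At some moment in a run one of block_wood, block_wide, block_long, quoin may be knocked a few centimetres aside while the robot is not near it.
Once in a run the grip may slacken for a moment while it holds something.
It also fails if it takes over 210 s, if anything falls off the work surface, if the arm or the gripper's body presses on something with over 40 N, if the wrist force passes 120 N, or if a joint passes its speed limit or range.

## Robot

A 6-joint arm with a two-finger parallel gripper is mounted at the origin on a cart in front of the work surface, level with it; the furniture and walls round the work are solid. World frame = base frame: x ahead of the robot, y to its left, z up, the work surface at z = 0. Lengths are in m, angles in rad, forces in N, time in s.
With the tool pointing down it reaches from about 0.4 to 0.825 m from the base axis. Payload 7 kg.
Tool frame: the origin (TCP) lies midway between the tips of the shut fingers; the grasp point (between the pads) lies 19 mm behind it; z points along the fingers, y is the line along which they close (so a half turn about z gives the same grasp; the last joint's range is limited). The gripper opens to 88 mm and grips with 3 to 60 N. Pads are 19 mm wide; open, the fingers measure 130 mm over their backs; the gripper's body (78 mm by 193 mm) begins 47 mm behind the grasp point.
Start: joints at [-0.931, 0.359, 0.012, 0, -1.224, -0.288], TCP at [0.233, -0.634, 0.227] pointing down, gripper open.
Joint ranges: [-3.07, 3.07], [-1.43, 2.12], [-1.02, 1.25], [-3.03, 1.67], [-3.05, -0], [-3.03, 3.03]. Speed limits (rad/s): [2.39, 2.39, 3.01, 3.14, 3.14, 3.14].

## Interface

Orientations are given as [roll, pitch, yaw] about the fixed x, y, z axes, in that order (R = Rz(yaw) Ry(pitch) Rx(roll)).
In Python, from station import get_state, grab_frame, calibration, job_done, boxes_of, regions_of, spot_point gives the robot as it stands. The module is installed in compiled form; this text tells all that it offers.
- The arm moves only by the tool arm_command, never from a script. Its argument "commands" is a list of rows, each an object of numbers: "tx", "ty", "tz": the shift along the tool's x, y, z each as a share of 25 cm, from -1 to 1; "twist": the turn about the tool's z as a share of 180 degrees, from -1 to 1. A call has exactly 8 rows; each row is the pose to reach, as a shift and turn from the pose commanded when the call began, along the tool's axes at that moment, turning the shorter way round; what a row does not reach only later rows make up. A row lasts 1/12 s, in which the tool goes at most 41.7 mm and 7.16 degrees, less where a joint would pass 70% of its speed; a pose out of reach is approached as far as the arm can. A call with a number of a shift or a turn outside -1 to 1 is refused whole. A call with a gripper value outside its range is refused whole. "claw" is the opening, from 0 (shut) to 1 (fully open), set as the call begins (left out, the last holds). The fingers move at their own pace and stop on an object; "grip_force" is the grip in N (left out, the last holds). Time passes only in rows, so rows that repeat a pose let the fingers close, or fill a call up. It gives the time, the measured TCP pose, the force, the opening and the grip force at its end, in the units of the state.
- get_state(): the state, without advancing time (a new reading comes with each control period).
- grab_frame(name): name is "scene" or "side" or "wrist"; returns the picture (480x640x3 uint8, red, green, blue); there is no depth.
- calibration(name): a dict with "camera_matrix" (3x3 intrinsics, pixels), "k1" (the pictures are not rectified: a ray, as slopes to the right and down, at radius r is drawn at 1 + k1 r^2 times it, then the intrinsics apply), "extrinsics" (4x4, takes a point from camera to world coordinates). Camera axes: x right, y down, z forward; pixel columns grow to the right and rows downward; lengths in m; the calibration is good to about 2 mm. A picture is of the moment at which its call begins: read the wrist's pose just before it. calibration takes no time and is no camera call; for the wrist camera it gives the pose at the moment of the call.
- job_done(): hands the job in; it is judged then, once.
Trained networks look in the newest picture that a camera, given by its name, has taken for a name from the list of things; names that differ only in an ending like _2 or _b are one class to them, and where a whole thing is asked for, a point or a joint stands for the part that bears it (a point fixed in the world has none). Each returns a list of dicts, best first, with "score" (0 to 1); they miss things now and then, are a little off and sometimes report something else, mostly with a low value. They report only what shows in the picture. A call takes as long as a camera call.
- boxes_of(query, camera): "rect" ([left, top, right, bottom] in pixels, round what is visible of it).
- regions_of(query, camera): "region" (480x640 bool, what is visible of it) and "rect" ([left, top, right, bottom] in pixels, round what is visible of it).
- spot_point(query, camera): "uv" ([column, row] in pixels: a listed point, or the origin of a listed thing).
The state is a dict: "t": time; "q": joint angles; "qd": joint speeds; "joint_efforts": joint torques, N m; "eef_pos": TCP position; "ee_rot": TCP orientation; "force": force on the tool from outside, world axes, zero at the start; "moment": the same for the moment, N m; "width": finger opening in m; "gripper_force": force on a finger pad.
Only numpy, scipy, OpenCV 4.12 (cv2) and the standard library are available. Lean on these libraries where they do the work, as an engineer would, in place of code of your own. Each camera call takes 0.05 s, during which the arm holds its last target. There are 200 camera calls.

## Working session

There is one attempt and no reset: what is moved stays moved. The work goes in short steps, Python scripts to look and compute and a tool call to move; the robot and the scene stay as the last step left them, time stands still between calls to the robot, and variables do not carry over. Pictures are saved under pics/ and viewed, at most 14 in all, crops included, and the job is handed in when it is done.

Besides the shell and the picture viewer there is one more tool, called after "Emit:" in YAML: its name, and indented under it one key for each argument. arm_command: Moves the arm, as the interface text tells. Shift numbers are shares of 25 cm and turn numbers shares of 180 degrees, none past 1 either way. Its arguments: {"type":"object","properties":{"commands":{"type":"array"},"claw":{"type":"number"},"grip_force":{"type":"number"}},"required":["commands"]}

```bash
mkdir -p pics; cat > h.py <<'E'
import numpy as np, cv2
from station import *
from scipy.spatial.transform import Rotation as R
def ray(uv,cam,cal=None):
    c=cal or calibration(cam);K=np.array(c["camera_matrix"]);k=c["k1"]
    d=np.array([(uv[0]-K[0,2])/K[0,0],(uv[1]-K[1,2])/K[1,1]]);s=d.copy()
    for _ in range(20): s=d/(1+k*(s@s))
    T=np.array(c["extrinsics"]);return T[:3,3],T[:3,:3]@np.r_[s,1]
def at(uv,cam,z,cal=None):
    o,d=ray(uv,cam,cal);return o+d*(z-o[2])/d[2]
def proj(p,cam,cal=None):
    c=cal or calibration(cam);K=np.array(c["camera_matrix"]);T=np.array(c["extrinsics"])
    q=T[:3,:3].T@(np.array(p)-T[:3,3]);s=q[:2]/q[2];s=s*(1+c["k1"]*(s@s));return K[:2,:2]@s+K[:2,2]
def save(cam,name,box=None,sc=1):
    f=grab_frame(cam);g=f if box is None else f[box[1]:box[3],box[0]:box[2]]
    cv2.imwrite(f"pics/{name}.png",cv2.resize(g[:,:,::-1],None,fx=sc,fy=sc));return f
E
python3 - <<'E'
from h import *
np.set_printoptions(precision=4,suppress=True)
s=get_state();print(s)
for cam in("scene","side"):
    save(cam,cam+"0");print(cam,calibration(cam))
    for q,z in [("cassette_hinge",.0355),("plate_mid",.021),("keeper_knob",.05),("pull_knob_grip",.079),("block_wood_mid",.009),("block_wide_mid",.011),("block_long_mid",.011),("quoin_mid",.009),("key",0),("lines_a",0)]:
        for r in spot_point(q,cam)[:2]: print(q,round(r["score"],2),np.round(r["uv"]),at(r["uv"],cam,z))
E
```

```text
{'t': 0.0, 'q': array([-0.9309,  0.3594,  0.0111, -0.0003, -1.2241, -0.2881]), 'qd': array([ 0.0014,  0.001 ,  0.0004,  0.0007, -0.0007, -0.0016]), 'joint_efforts': array([  0.0014, -58.2715,  29.3055,   6.9972,   0.0068,  -0.0002]), 'eef_pos': array([ 0.2324, -0.6332,  0.2256]), 'ee_rot': array([ 3.14  , -0.0002, -2.7899]), 'force': array([-0.0434,  0.3035,  0.7535]), 'moment': array([-0.0025,  0.0352, -0.0126]), 'gripper_force': 0.0, 'width': 0.08737159312030589}
scene {'camera_matrix': array([[481.2544,   0.    , 313.1691],
       [  0.    , 481.2544, 240.808 ],
       [  0.    ,   0.    ,   1.    ]]), 'k1': -0.029986893937085552, 'extrinsics': array([[-0.8713, -0.3007,  0.3878,  0.1257],
       [-0.4906,  0.5535, -0.673 ,  0.7262],
       [-0.0123, -0.7767, -0.6298,  0.7891],
       [ 0.    ,  0.    ,  0.    ,  1.    ]])}
cassette_hinge 0.85 [281. 342.] [0.4899 0.228  0.0355]
plate_mid 0.77 [327. 309.] [0.4583 0.0948 0.021 ]
pull_knob_grip 0.61 [361. 246.] [ 0.4559 -0.0689  0.079 ]
pull_knob_grip 0.45 [326. 307.] [0.4364 0.1381 0.079 ]
block_wood_mid 0.55 [408. 216.] [ 0.4304 -0.
[... 700 characters left out ...]
89,  0.3715],
       [ 0.    ,  0.    ,  0.    ,  1.    ]])}
cassette_hinge 0.88 [283. 232.] [0.4859 0.2509 0.0355]
plate_mid 0.79 [286. 267.] [0.4622 0.0621 0.021 ]
keeper_knob 0.59 [288. 242.] [0.4792 0.1346 0.05  ]
pull_knob_grip 0.57 [284. 263.] [ 0.4412 -0.0648  0.079 ]
block_wood_mid 0.83 [308. 381.] [ 0.433  -0.3128  0.009 ]
block_wide_mid 0.7 [283. 262.] [0.4644 0.1133 0.011 ]
block_wide_mid 0.67 [398. 365.] [ 0.5587 -0.3085  0.011 ]
block_long_mid 0.65 [289. 333.] [ 0.4287 -0.1884  0.011 ]
quoin_mid 0.82 [368. 324.] [ 0.5561 -0.1852  0.009 ]
key 0.76 [433. 324.] [ 0.6657 -0.197  -0.    ]
key 0.38 [368. 326.] [ 0.5593 -0.1783  0.    ]
lines_a 0.8 [407. 305.] [ 0.6516 -0.1212  0.    ]
```

View pics/scene0.png

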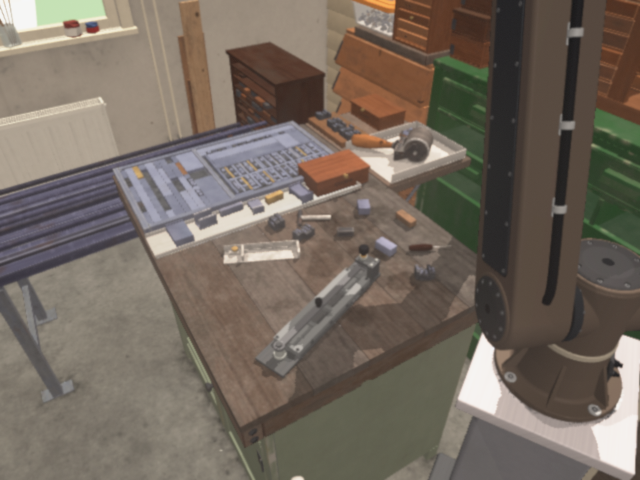

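View pics/side0.png

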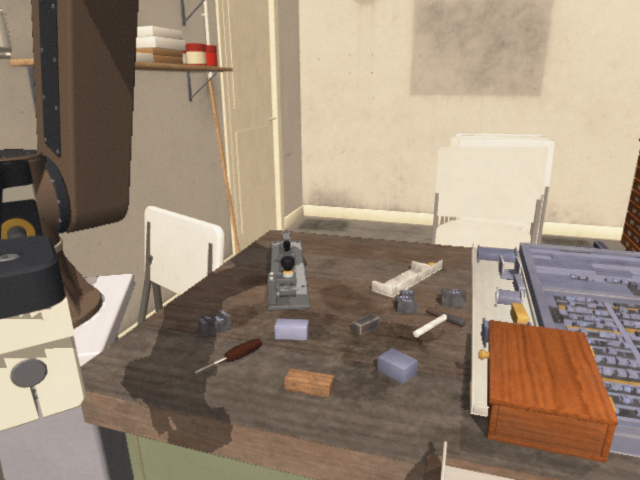

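The pictures show all four blocks. In the scene view they are wood (406,217), wide (363,207), long (385,245) and quoin (345,231). The pull knob is at (363,250) and the keeper knob at (318,301). Next I take the wrist camera over them.

```bash
cat >> h.py <<'E'
def go(p,yaw=None):
    s=get_state();M=R.from_euler("xyz",s["ee_rot"]).as_matrix()
    d=M.T@(np.array(p)-s["eef_pos"])/0.25
    tw=0
    if yaw is not None:
        a=(s["ee_rot"][2]-yaw+np.pi/2)%np.pi-np.pi/2   # half-turn symmetric; tool z down -> +twist lowers yaw
        tw=a/np.pi
    print("tx %.4f ty %.4f tz %.4f twist %.4f"%(*d,tw), "pos",np.round(s["eef_pos"],4),"yaw %.3f"%s["ee_rot"][2],"q6 %.2f"%s["q"][5],"t %.2f"%s["t"])
E
python3 -c "
from h import *
go([.47,-.2,.36],-1.68)
go([.47,-.2,.36])"
```

```text
tx -1.4893 ty 1.3011 tz -0.5337 twist -0.3533 pos [ 0.2326 -0.6336  0.2266] yaw -2.790 q6 -0.29 t 1.10
tx -1.4893 ty 1.3011 tz -0.5337 twist 0.0000 pos [ 0.2326 -0.6336  0.2266] yaw -2.790 q6 -0.29 t 1.10
```

Emit:
arm_command:
  commands:
    - {"tx": -0.15,"ty": 0.13,"tz": -0.1}
    - {"tx": -0.3,"ty": 0.26,"tz": -0.2}
    - {"tx": -0.42,"ty": 0.38,"tz": -0.3}
    - {"tx": -0.54,"ty": 0.5,"tz": -0.4}
    - {"tx": -0.66,"ty": 0.6,"tz": -0.53}
    - {"tx": -0.78,"ty": 0.7,"tz": -0.53}
    - {"tx": -0.9,"ty": 0.8,"tz": -0.53}
    - {"tx": -0.98,"ty": 0.9,"tz": -0.53}
  claw: 1

```text
invalid input
```

Emit:
arm_command:
  commands:
    - {"tx": -0.1,"ty": 0.08,"twist": -0.04}
    - {"tx": -0.2,"ty": 0.16,"twist": -0.08}
    - {"tx": -0.3,"ty": 0.24,"twist": -0.12}
    - {"tx": -0.4,"ty": 0.32,"twist": -0.16}
    - {"tx": -0.5,"ty": 0.4,"twist": -0.2}
    - {"tx": -0.5,"ty": 0.4,"twist": -0.24}
    - {"tx": -0.5,"ty": 0.4,"twist": -0.28}
    - {"tx": -0.5,"ty": 0.4,"twist": -0.31}

```text
invalid input
```

```bash
cat > meas.py <<'E'
from h import *
import sys
np.set_printoptions(precision=4,suppress=True)
save("wrist",sys.argv[1])
cal=calibration("wrist")
for q,z in [("cassette_hinge",.0355),("plate_mid",.021),("nest_block_wood",.012),("nest_block_wide",.008),("nest_block_long",.008),("nest_quoin",.012),("keeper_knob",.05),("pull_knob_grip",.079),("block_wood_mid",.009),("block_wide_mid",.011),("block_long_mid",.011),("quoin_mid",.009)]:
    if len(sys.argv)>2 and not any(a in q for a in sys.argv[2:]): continue
    for r in spot_point(q,"wrist")[:2]: print(q,round(r["score"],2),np.round(r["uv"]),at(r["uv"],"wrist",z,cal))
print(get_state()["eef_pos"],get_state()["ee_rot"])
E
python3 meas.py w1
```

```text
[ 0.2326 -0.6336  0.2266] [ 3.1416  0.     -2.7898]
```

View pics/w1.png

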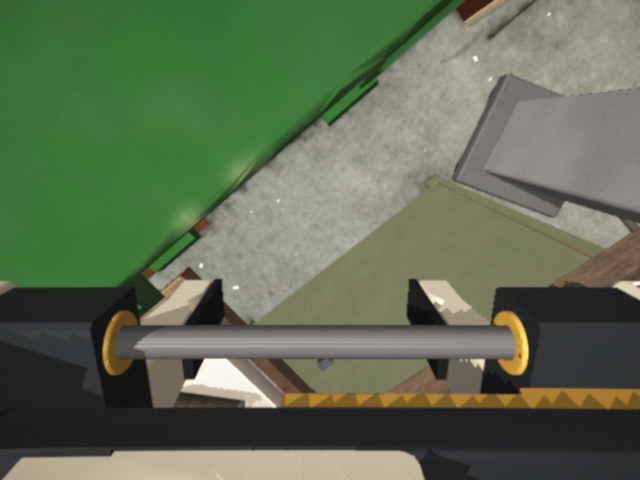

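The moves were refused, so I will give all four keys in every row. The wrist camera looks towards tool +x (the top of the picture), past the fingers.

Emit:
arm_command:
  commands:
    - {"tx": -0.15,"ty": 0.13,"tz": -0.1,"twist": 0}
    - {"tx": -0.3,"ty": 0.26,"tz": -0.2,"twist": 0}
    - {"tx": -0.42,"ty": 0.38,"tz": -0.3,"twist": 0}
    - {"tx": -0.54,"ty": 0.5,"tz": -0.4,"twist": 0}
    - {"tx": -0.66,"ty": 0.6,"tz": -0.53,"twist": 0}
    - {"tx": -0.78,"ty": 0.7,"tz": -0.53,"twist": 0}
    - {"tx": -0.9,"ty": 0.8,"tz": -0.53,"twist": 0}
    - {"tx": -0.98,"ty": 0.9,"tz": -0.53,"twist": 0}
  claw: 1

```text
t: 2.42
eef_pos: [0.3734, -0.3644, 0.3575]
ee_rot: [-3.139, 0.002, -2.79]
force: [0.8, -0.3, 0.5]
width: 0.0876
gripper_force: 0.0
```

Emit:
arm_command:
  commands:
    - {"tx": -0.1,"ty": 0.08,"tz": 0,"twist": -0.04}
    - {"tx": -0.2,"ty": 0.16,"tz": 0,"twist": -0.08}
    - {"tx": -0.3,"ty": 0.24,"tz": 0,"twist": -0.12}
    - {"tx": -0.4,"ty": 0.32,"tz": 0,"twist": -0.16}
    - {"tx": -0.5,"ty": 0.4,"tz": 0,"twist": -0.2}
    - {"tx": -0.5,"ty": 0.4,"tz": 0,"twist": -0.24}
    - {"tx": -0.5,"ty": 0.4,"tz": 0,"twist": -0.28}
    - {"tx": -0.5,"ty": 0.4,"tz": 0,"twist": -0.31}

```text
t: 3.08
eef_pos: [0.4556, -0.2279, 0.3559]
ee_rot: [-3.141, 0.0, -1.808]
force: [-0.7, 0.5, 0.1]
width: 0.0878
gripper_force: 0.0
```

```bash
python3 meas.py w2
```

```text
plate_mid 0.86 [355. 376.] [0.4636 0.0848 0.021 ]
nest_block_wide 0.87 [356. 386.] [0.4669 0.1136 0.008 ]
nest_block_wide 0.75 [355. 374.] [0.4635 0.0909 0.008 ]
nest_block_long 0.96 [353. 354.] [0.4588 0.0534 0.008 ]
nest_quoin 0.83 [347. 318.] [ 0.4548 -0.0138  0.012 ]
keeper_knob 0.78 [358. 401.] [0.4663 0.1083 0.05  ]
pull_knob_grip 0.84 [348. 312.] [ 0.4499 -0.0618  0.079 ]
block_wood_mid 0.87 [317. 117.] [ 0.4322 -0.3124  0.009 ]
block_wide_mid 0.78 [226. 142.] [ 0.5582 -0.309   0.011 ]
block_wide_mid 0.37 [187. 230.] [ 0.6489 -0.2051  0.011 ]
block_long_mid 0.59 [339. 213.] [ 0.4318 -0.1791  0.011 ]
quoin_mid 0.95 [252. 228.] [ 0.5578 -0.1859  0.009 ]
[ 0.4552 -0.2288  0.3558] [ 3.1415 -0.     -1.8165]
```

View pics/w2.png

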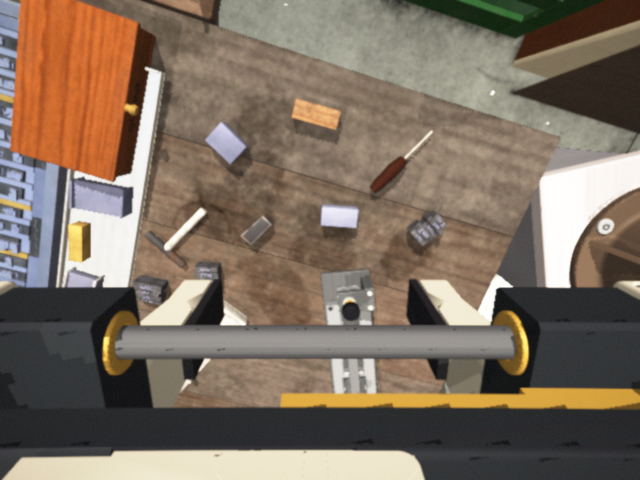

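The wrist view shows wood (317,115), wide (226,143), long (339,216), quoin (257,230), the key (185,230) and the pull knob (350,312). Everything agrees with the other cameras to within about 5 mm. Pull knob first.

```bash
cat > orient.py <<'E'
from h import *
import sys
np.set_printoptions(precision=4,suppress=True)
D={"wood":(.018,"block_wood_mid"),"wide":(.022,"block_wide_mid"),"long":(.022,"block_long_mid"),"quoin":(.018,"quoin_mid")}
grab_frame("wrist");cal=calibration("wrist")
for n in sys.argv[1:]:
    z,q=D[n]
    for r in regions_of(q,"wrist")[:2]:
        c=max(cv2.findContours(r["region"].astype(np.uint8),cv2.RETR_EXTERNAL,cv2.CHAIN_APPROX_NONE)[0],key=cv2.contourArea)[:,0]
        w=np.array([at(p,"wrist",z,cal)[:2] for p in c],np.float32)
        (cx,cy),(a,b),ang=cv2.minAreaRect(w*1000)
        if a<b: ang+=90
        print(n,round(r["score"],2),"centre",cx,cy,"size",a,b,"long axis rad",np.deg2rad((ang+90)%180-90))
    for r in spot_point(q,"wrist")[:1]: print("  spot",round(r["score"],2),at(r["uv"],"wrist",z/2,cal))
E
python3 orient.py wood wide long quoin; python3 -c "
from h import *
go([.45,-.063,.13],-1.68);go([.45,-.063,.062],-1.68)"
```

```text
wood 0.88 centre 432.6953125 -315.49810791015625 size 24.110851287841797 59.53647994995117 long axis rad -0.49144889518178053
  spot 0.57 [ 0.4312 -0.3151  0.009 ]
wide 0.92 centre 555.96435546875 -308.3968505859375 size 34.1838264465332 45.37936019897461 long axis rad -1.0450881944552004
  spot 0.68 [ 0.5564 -0.3108  0.011 ]
long 0.66 centre 433.98016357421875 -177.9669189453125 size 30.334468841552734 50.554439544677734 long axis rad -0.3164064406867882
  spot 0.65 [ 0.431  -0.1772  0.011 ]
quoin 0.82 centre 551.0311889648438 -185.6927490234375 size 47.16690444946289 21.483234405517578 long axis rad 0.4765758062839605
  spot 0.88 [ 0.5513 -0.1829  0.009 ]
tx -0.6379 ty 0.1813 tz 0.9033 twist -0.0433 pos [ 0.4553 -0.2287  0.3558] yaw -1.816 q6 -0.17 t 4.18
tx -0.6379 ty 0.1813 tz 1.1753 twist -0.0433 pos [ 0.4553 -0.2287  0.3558] yaw -1.816 q6 -0.17 t 4.18
```

Emit:
arm_command:
  commands:
    - {"tx": -0.1,"ty": 0.03,"tz": 0.11,"twist": -0.02}
    - {"tx": -0.2,"ty": 0.06,"tz": 0.22,"twist": -0.043}
    - {"tx": -0.3,"ty": 0.09,"tz": 0.33,"twist": -0.043}
    - {"tx": -0.4,"ty": 0.12,"tz": 0.44,"twist": -0.043}
    - {"tx": -0.5,"ty": 0.15,"tz": 0.55,"twist": -0.043}
    - {"tx": -0.638,"ty": 0.181,"tz": 0.65,"twist": -0.043}
    - {"tx": -0.638,"ty": 0.181,"tz": 0.78,"twist": -0.043}
    - {"tx": -0.638,"ty": 0.181,"tz": 0.9,"twist": -0.043}

```text
t: 4.85
eef_pos: [0.4503, -0.0611, 0.13]
ee_rot: [-3.14, 0.001, -1.677]
force: [0.8, 0.3, -0.4]
width: 0.0876
gripper_force: 0.0
```

```bash
python3 meas.py w3 pull_knob; python3 -c "
from h import *
for cam in ('scene','side'):
    grab_frame(cam)
    for q in ('pull_knob_grip',):
        for r in spot_point(q,cam)[:2]: print(cam,q,round(r['score'],2),r['uv'],at(r['uv'],cam,.079))
go([.45,-.063,.062],-1.68)"
```

```text
pull_knob_grip 0.77 [319. 259.] [ 0.4432 -0.0632  0.079 ]
[ 0.4469 -0.063   0.1271] [ 3.134  -0.0021 -1.6803]
scene pull_knob_grip 0.63 [360.4, 246.8] [ 0.45662953 -0.06558168  0.079     ]
side pull_knob_grip 0.7 [284.7, 261.7] [ 0.44354151 -0.05988374  0.079     ]
side pull_knob_grip 0.27 [288.8, 242.8] [0.46689535 0.04046388 0.079     ]
tx 0.0002 ty 0.0068 tz 0.2829 twist -0.0003 pos [ 0.4515 -0.0631  0.1327] yaw -1.681 q6 -0.41 t 5.15
```

View pics/w3.png

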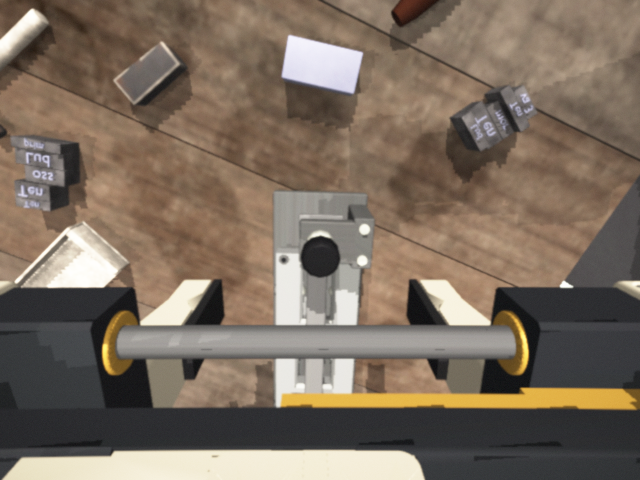

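The knob is at (320,257), nearly centred between the fingers (column 315). I descend and grip it.

Emit:
arm_command:
  commands:
    - {"tx": 0,"ty": -0.005,"tz": 0.07,"twist": 0}
    - {"tx": 0,"ty": -0.005,"tz": 0.14,"twist": 0}
    - {"tx": 0,"ty": -0.005,"tz": 0.2,"twist": 0}
    - {"tx": 0,"ty": -0.005,"tz": 0.24,"twist": 0}
    - {"tx": 0,"ty": -0.005,"tz": 0.27,"twist": 0}
    - {"tx": 0,"ty": -0.005,"tz": 0.27,"twist": 0}
    - {"tx": 0,"ty": -0.005,"tz": 0.27,"twist": 0}
    - {"tx": 0,"ty": -0.005,"tz": 0.27,"twist": 0}

```text
t: 5.82
eef_pos: [0.4522, -0.0631, 0.0644]
ee_rot: [-3.14, 0.001, -1.681]
force: [-0.2, 0.1, 0.5]
width: 0.0875
gripper_force: 0.0
```

Emit:
arm_command:
  commands:
    - {"tx": 0,"ty": 0,"tz": 0,"twist": 0}
    - {"tx": 0,"ty": 0,"tz": 0,"twist": 0}
    - {"tx": 0,"ty": 0,"tz": 0,"twist": 0}
    - {"tx": 0,"ty": 0,"tz": 0,"twist": 0}
    - {"tx": 0,"ty": 0,"tz": 0,"twist": 0}
    - {"tx": 0,"ty": 0,"tz": 0,"twist": 0}
    - {"tx": 0,"ty": 0,"tz": 0,"twist": 0}
    - {"tx": 0,"ty": 0,"tz": 0,"twist": 0}
  claw: 0
  grip_force: 30

```text
t: 6.48
eef_pos: [0.4513, -0.0631, 0.0633]
ee_rot: [3.141, -0.0, -1.681]
force: [-0.3, -0.1, 0.5]
width: 0.0401
gripper_force: 0.0
```

Emit:
arm_command:
  commands:
    - {"tx": 0,"ty": 0,"tz": 0,"twist": 0}
    - {"tx": 0,"ty": 0,"tz": 0,"twist": 0}
    - {"tx": 0,"ty": 0,"tz": 0,"twist": 0}
    - {"tx": 0,"ty": 0,"tz": 0,"twist": 0}
    - {"tx": 0,"ty": 0,"tz": 0,"twist": 0}
    - {"tx": 0,"ty": 0,"tz": 0,"twist": 0}
    - {"tx": 0,"ty": 0,"tz": 0,"twist": 0}
    - {"tx": 0,"ty": 0,"tz": 0,"twist": 0}

```text
t: 7.15
eef_pos: [0.4472, -0.0635, 0.0625]
ee_rot: [3.135, -0.001, -1.682]
force: [-11.5, 5.2, 10.3]
width: 0.023
gripper_force: 30.0
```

Emit:
arm_command:
  commands:
    - {"tx": 0,"ty": 0,"tz": -0.01,"twist": 0}
    - {"tx": 0,"ty": 0,"tz": -0.02,"twist": 0}
    - {"tx": 0,"ty": 0,"tz": -0.03,"twist": 0}
    - {"tx": 0,"ty": 0,"tz": -0.04,"twist": 0}
    - {"tx": 0,"ty": 0,"tz": -0.05,"twist": 0}
    - {"tx": 0,"ty": 0,"tz": -0.06,"twist": 0}
    - {"tx": 0,"ty": 0,"tz": -0.065,"twist": 0}
    - {"tx": 0,"ty": 0,"tz": -0.065,"twist": 0}

```text
t: 7.82
eef_pos: [0.4472, -0.0634, 0.0776]
ee_rot: [3.134, -0.001, -1.683]
force: [-6.1, 3.6, -6.4]
width: 0.0227
gripper_force: 30.0
```

Emit:
arm_command:
  commands:
    - {"tx": 0,"ty": 0,"tz": -0.008,"twist": 0}
    - {"tx": 0,"ty": 0,"tz": -0.012,"twist": 0}
    - {"tx": 0,"ty": 0,"tz": -0.012,"twist": 0}
    - {"tx": 0,"ty": 0,"tz": -0.012,"twist": 0}
    - {"tx": 0,"ty": 0,"tz": -0.012,"twist": 0}
    - {"tx": 0,"ty": 0,"tz": -0.012,"twist": 0}
    - {"tx": 0,"ty": 0,"tz": -0.012,"twist": 0}
    - {"tx": 0,"ty": 0,"tz": -0.012,"twist": 0}

```text
t: 8.48
eef_pos: [0.4471, -0.0633, 0.0786]
ee_rot: [3.133, -0.001, -1.683]
force: [2.4, 0.2, -33.3]
width: 0.0226
gripper_force: 30.0
```

```bash
python3 -c "
from h import *
save('scene','s2',(200,150,500,400),2)"
```

```text
(no output)
```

View pics/s2.png

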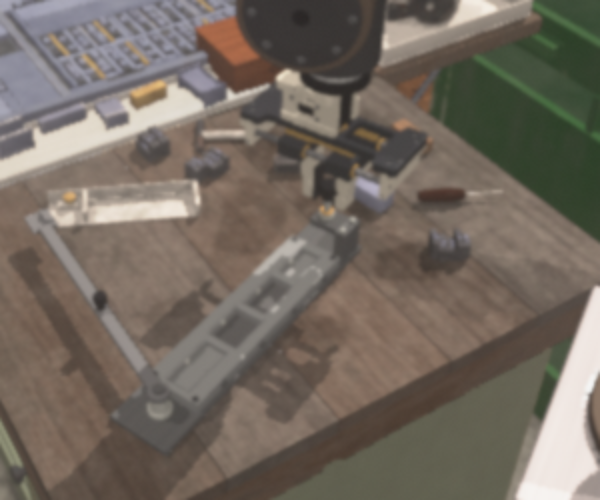

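The keeper bar is open (it ends near (40,225) in the crop) and the knob reached its stop at 33 N. I lower it, release, and look along the cassette from its hinge end.

Emit:
arm_command:
  commands:
    - {"tx": 0,"ty": 0,"tz": 0.02,"twist": 0}
    - {"tx": 0,"ty": 0,"tz": 0.04,"twist": 0}
    - {"tx": 0,"ty": 0,"tz": 0.06,"twist": 0}
    - {"tx": 0,"ty": 0,"tz": 0.074,"twist": 0}
    - {"tx": 0,"ty": 0,"tz": 0.074,"twist": 0}
    - {"tx": 0,"ty": 0,"tz": 0.074,"twist": 0}
    - {"tx": 0,"ty": 0,"tz": 0.074,"twist": 0}
    - {"tx": 0,"ty": 0,"tz": 0.074,"twist": 0}

```text
t: 9.2
eef_pos: [0.4473, -0.0635, 0.0629]
ee_rot: [3.135, -0.001, -1.682]
force: [-11.0, 4.9, 1.8]
width: 0.0229
gripper_force: 30.0
```

Emit:
arm_command:
  commands:
    - {"tx": 0,"ty": 0,"tz": 0,"twist": 0}
    - {"tx": 0,"ty": 0,"tz": 0,"twist": 0}
    - {"tx": 0,"ty": 0,"tz": 0,"twist": 0}
    - {"tx": 0,"ty": 0,"tz": 0,"twist": 0}
    - {"tx": 0,"ty": 0,"tz": 0,"twist": 0}
    - {"tx": 0,"ty": 0,"tz": 0,"twist": 0}
    - {"tx": 0,"ty": 0,"tz": 0,"twist": 0}
    - {"tx": 0,"ty": 0,"tz": 0,"twist": 0}
  claw: 0.7

```text
t: 9.87
eef_pos: [0.4515, -0.0631, 0.0641]
ee_rot: [-3.141, 0.0, -1.681]
force: [-0.0, -0.3, -0.1]
width: 0.0607
gripper_force: 0.0
```

Emit:
arm_command:
  commands:
    - {"tx": 0,"ty": 0,"tz": -0.16,"twist": 0}
    - {"tx": -0.05,"ty": 0,"tz": -0.32,"twist": 0}
    - {"tx": -0.2,"ty": 0,"tz": -0.48,"twist": 0}
    - {"tx": -0.35,"ty": 0,"tz": -0.6,"twist": 0}
    - {"tx": -0.5,"ty": 0,"tz": -0.7,"twist": 0}
    - {"tx": -0.65,"ty": 0,"tz": -0.8,"twist": 0}
    - {"tx": -0.8,"ty": 0,"tz": -0.8,"twist": 0}
    - {"tx": -0.95,"ty": 0,"tz": -0.8,"twist": 0}

```text
t: 10.53
eef_pos: [0.4765, 0.1603, 0.2659]
ee_rot: [-3.138, 0.003, -1.681]
force: [1.0, 0.2, 0.3]
width: 0.0618
gripper_force: 0.0
```

```bash
python3 meas.py w4 hinge plate nest knob;python3 meas.py w4b hinge plate nest knob
```

```text
cassette_hinge 0.87 [313. 266.] [0.4889 0.2432 0.0355]
plate_mid 0.72 [316. 128.] [0.4695 0.0926 0.021 ]
nest_block_wood 0.76 [312. 211.] [0.4844 0.1836 0.012 ]
nest_block_wide 0.85 [320. 151.] [0.4677 0.1177 0.008 ]
nest_block_wide 0.48 [318.  92.] [0.4638 0.0578 0.008 ]
nest_block_long 0.73 [315.  92.] [0.467  0.0573 0.008 ]
nest_quoin 0.88 [319.  24.] [ 0.4555 -0.0047  0.012 ]
keeper_knob 0.78 [197. 268.] [0.6158 0.2259 0.05  ]
[0.4756 0.1571 0.2627] [ 3.1414 -0.0002 -1.6822]
cassette_hinge 0.9 [314. 274.] [0.4855 0.2416 0.0355]
plate_mid 0.67 [316. 133.] [0.4668 0.0882 0.021 ]
nest_block_wood 0.98 [313. 214.] [0.4799 0.1778 0.012 ]
nest_block_wide 0.95 [317. 155.] [0.4678 0.1119 0.008 ]
nest_block_long 0.86 [315.  99.] [0.4633 0.0541 0.008 ]
keeper_knob 0.95 [195. 274.] [0.6146 0.2214 0.05  ]
pull_knob_grip 0.38 [320. 130.] [0.463  0.0854 0.079 ]
[0.4758 0.1581 0.2629] [-3.1416  0.     -1.681 ]
```

View pics/w4.png

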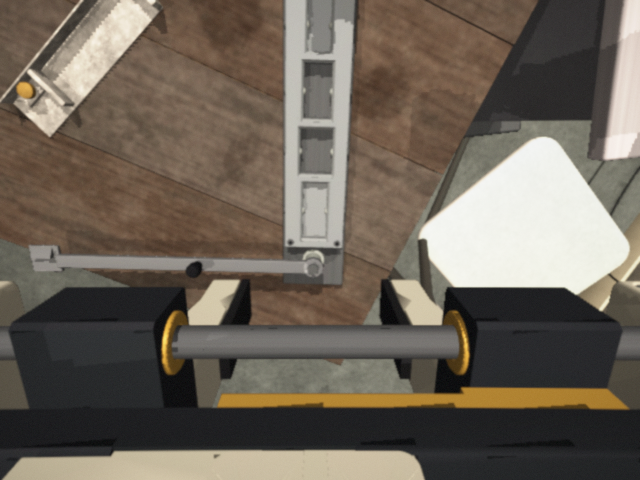

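```bash
cat > cas.py <<'E'
from h import *
from scipy.optimize import least_squares
NEST={"wood":(61,64,27,.021),"wide":(127,48,35,.021),"long":(188,54,29,.021),"quoin":(249,48,23,.021)}
def pt(c,dx,dy,z): # cassette coords (m) -> world
    a=c[2];return np.array([c[0]+dx*np.cos(a)-dy*np.sin(a),c[1]+dx*np.sin(a)+dy*np.cos(a),z])
def outline(img,c,cal):
    for d,l,w,z in [*NEST.values(),(151,264,66,.021)]:
        P=[proj(pt(c,sx*w/2e3,-d/1e3+sy*l/2e3,z),"wrist",cal) for sx,sy in((1,1),(1,-1),(-1,-1),(-1,1))]
        cv2.polylines(img,[np.round(np.array(P)*16).astype(int)],True,(255,0,0),1,cv2.LINE_AA,4)
E
python3 - <<'E'
from cas import *
f=grab_frame("wrist");cal=calibration("wrist")
obs=[]
for q,d,z in [("cassette_hinge",0,.0355),("plate_mid",151,.021),("nest_block_wood",61,.012),("nest_block_wide",127,.008),("nest_block_long",188,.008)]:
    r=spot_point(q,"wrist")[0]; obs.append((d/1e3,at(r["uv"],"wrist",z,cal)[:2]))
obs.append((.303,np.array([.4472,-.0633])))
fun=lambda c:np.concatenate([pt(c,0,-d,0)[:2]-o for d,o in obs])
s=least_squares(fun,[.487,.24,-.11],loss="soft_l1",f_scale=.003);print(s.x,np.round(fun(s.x)*1e3,1))
g=f.copy();outline(g,s.x,cal);cv2.imwrite("pics/o1.png",cv2.resize(g[0:300,200:400,::-1],None,fx=2,fy=2,interpolation=cv2.INTER_CUBIC))
E
```

```text
[ 0.48796929  0.23809544 -0.13718352] [ 0.   0.1  3.  -0.4 -2.7  0.8  1.8 -0.  -1.1 -1.9 -0.7  1.2]
```

View pics/o1.png

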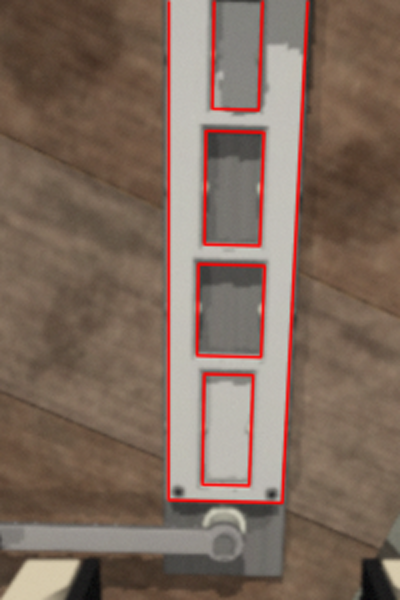

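The projected outline fits the nest rims to about 1 mm. Next is the long block.

```bash
cat >> cas.py <<'E'
C=[.4880,.2381,-.1372]; PY=-1.708
def nest(n): return pt(C,0,-NEST[n][0]/1e3,0)[:2]
E
python3 -c "
from cas import *
for n in NEST: print(n,nest(n))
go([.434,-.178,.13],-.316)"
```

```text
wood [0.47965703 0.17767323]
wide [0.47063021 0.11229344]
long [0.46228725 0.05186667]
quoin [ 0.45394428 -0.00856011]
tx 1.3553 ty 0.0185 tz 0.5313 twist -0.4344 pos [0.4758 0.1583 0.2628] yaw -1.681 q6 -0.82 t 11.73
```

Emit:
arm_command:
  commands:
    - {"tx": 0.1,"ty": 0,"tz": 0,"twist": -0.03}
    - {"tx": 0.22,"ty": 0,"tz": 0,"twist": -0.065}
    - {"tx": 0.34,"ty": 0,"tz": 0,"twist": -0.1}
    - {"tx": 0.46,"ty": 0,"tz": 0,"twist": -0.135}
    - {"tx": 0.58,"ty": 0,"tz": 0,"twist": -0.17}
    - {"tx": 0.7,"ty": 0,"tz": 0,"twist": -0.2}
    - {"tx": 0.82,"ty": 0,"tz": 0,"twist": -0.22}
    - {"tx": 0.94,"ty": 0.018,"tz": 0,"twist": -0.234}
  claw: 1

```text
t: 12.4
eef_pos: [0.4455, -0.0762, 0.2629]
ee_rot: [-3.141, -0.0, -0.942]
force: [1.4, -0.3, -0.5]
width: 0.0876
gripper_force: 0.0
```

```bash
python3 -c "
from cas import *
go([.434,-.178,.13],-.316)"
```

```text
tx 0.3021 ty 0.2769 tz 0.5318 twist -0.1992 pos [ 0.4455 -0.0762  0.2629] yaw -0.942 q6 0.36 t 12.40
```

Emit:
arm_command:
  commands:
    - {"tx": 0.06,"ty": 0.05,"tz": 0.03,"twist": -0.035}
    - {"tx": 0.12,"ty": 0.11,"tz": 0.1,"twist": -0.07}
    - {"tx": 0.18,"ty": 0.17,"tz": 0.18,"twist": -0.105}
    - {"tx": 0.24,"ty": 0.22,"tz": 0.28,"twist": -0.14}
    - {"tx": 0.302,"ty": 0.277,"tz": 0.38,"twist": -0.175}
    - {"tx": 0.302,"ty": 0.277,"tz": 0.48,"twist": -0.199}
    - {"tx": 0.302,"ty": 0.277,"tz": 0.53,"twist": -0.199}
    - {"tx": 0.302,"ty": 0.277,"tz": 0.53,"twist": -0.199}

```text
t: 13.07
eef_pos: [0.4313, -0.1769, 0.1275]
ee_rot: [3.14, 0.005, -0.322]
force: [-1.5, 0.6, 0.2]
width: 0.0871
gripper_force: 0.0
```

```bash
python3 orient.py long; python3 -c "
from cas import *
go([.434,-.178,.016],-.316)"
```

```text
long 0.74 centre 436.3516845703125 -175.7198028564453 size 27.095958709716797 54.15125274658203 long axis rad -0.3221319707143495
  spot 0.94 [ 0.4335 -0.177   0.011 ]
tx 0.0001 ty 0.0056 tz 0.4610 twist -0.0014 pos [ 0.4343 -0.1766  0.1313] yaw -0.320 q6 1.21 t 13.22
```

Emit:
arm_command:
  commands:
    - {"tx": 0,"ty": 0,"tz": 0.1,"twist": 0}
    - {"tx": 0,"ty": 0,"tz": 0.2,"twist": 0}
    - {"tx": 0,"ty": 0,"tz": 0.3,"twist": 0}
    - {"tx": 0,"ty": 0,"tz": 0.38,"twist": 0}
    - {"tx": 0,"ty": 0,"tz": 0.44,"twist": 0}
    - {"tx": 0,"ty": 0,"tz": 0.461,"twist": 0}
    - {"tx": 0,"ty": 0,"tz": 0.461,"twist": 0}
    - {"tx": 0,"ty": 0,"tz": 0.461,"twist": 0}

```text
t: 13.88
eef_pos: [0.4346, -0.1765, 0.0162]
ee_rot: [-3.141, -0.002, -0.32]
force: [-0.7, 0.3, 0.1]
width: 0.0877
gripper_force: 0.0
```

Emit:
arm_command:
  commands:
    - {"tx": 0,"ty": 0,"tz": 0,"twist": 0}
    - {"tx": 0,"ty": 0,"tz": 0,"twist": 0}
    - {"tx": 0,"ty": 0,"tz": 0,"twist": 0}
    - {"tx": 0,"ty": 0,"tz": 0,"twist": 0}
    - {"tx": 0,"ty": 0,"tz": 0,"twist": 0}
    - {"tx": 0,"ty": 0,"tz": 0,"twist": 0}
    - {"tx": 0,"ty": 0,"tz": 0,"twist": 0}
    - {"tx": 0,"ty": 0,"tz": 0,"twist": 0}
  claw: 0
  grip_force: 30

```text
t: 14.55
eef_pos: [0.4335, -0.1766, 0.0151]
ee_rot: [3.142, 0.0, -0.321]
force: [-0.3, 0.3, 0.1]
width: 0.0397
gripper_force: 0.0
```

Emit:
arm_command:
  commands:
    - {"tx": 0,"ty": 0,"tz": 0,"twist": 0}
    - {"tx": 0,"ty": 0,"tz": 0,"twist": 0}
    - {"tx": 0,"ty": 0,"tz": 0,"twist": 0}
    - {"tx": 0,"ty": 0,"tz": 0,"twist": 0}
    - {"tx": 0,"ty": 0,"tz": 0,"twist": 0}
    - {"tx": 0,"ty": 0,"tz": 0,"twist": 0}
    - {"tx": 0,"ty": 0,"tz": 0,"twist": 0}
    - {"tx": 0,"ty": 0,"tz": 0,"twist": 0}

```text
t: 15.22
eef_pos: [0.4335, -0.1766, 0.0151]
ee_rot: [-3.142, 0.0, -0.32]
force: [0.5, 0.4, -1.8]
width: 0.0257
gripper_force: 30.0
```

Emit:
arm_command:
  commands:
    - {"tx": 0,"ty": 0,"tz": -0.02,"twist": 0}
    - {"tx": 0,"ty": 0,"tz": -0.08,"twist": 0}
    - {"tx": 0,"ty": 0,"tz": -0.18,"twist": 0}
    - {"tx": 0,"ty": 0,"tz": -0.28,"twist": 0}
    - {"tx": 0,"ty": 0,"tz": -0.38,"twist": 0}
    - {"tx": 0,"ty": 0,"tz": -0.46,"twist": 0}
    - {"tx": 0,"ty": 0,"tz": -0.5,"twist": 0}
    - {"tx": 0,"ty": 0,"tz": -0.5,"twist": 0}

```text
t: 15.88
eef_pos: [0.4349, -0.1768, 0.1429]
ee_rot: [-3.14, -0.005, -0.32]
force: [0.6, -0.1, -1.3]
width: 0.0259
gripper_force: 30.0
```

```bash
python3 -c "
from cas import *
go([*nest('long'),.15],PY)
save('wrist','w5')"
```

```text
tx -0.1838 ty -0.9025 tz -0.0281 twist 0.4417 pos [ 0.4349 -0.1768  0.1429] yaw -0.320 q6 1.22 t 15.88
```

View pics/w5.png

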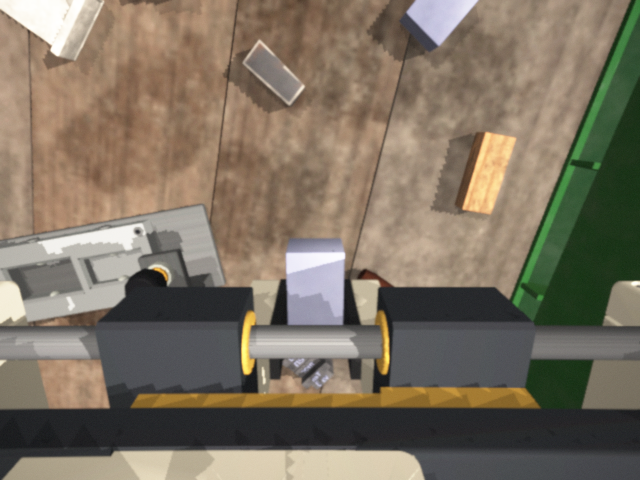

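The block is held. Its far top edge is at row 240, columns 287-343. I carry it towards its nest.

Emit:
arm_command:
  commands:
    - {"tx": -0.02,"ty": -0.08,"tz": -0.02,"twist": 0.03}
    - {"tx": -0.04,"ty": -0.18,"tz": -0.028,"twist": 0.065}
    - {"tx": -0.06,"ty": -0.28,"tz": -0.028,"twist": 0.1}
    - {"tx": -0.08,"ty": -0.38,"tz": -0.028,"twist": 0.135}
    - {"tx": -0.1,"ty": -0.48,"tz": -0.028,"twist": 0.17}
    - {"tx": -0.12,"ty": -0.58,"tz": -0.028,"twist": 0.205}
    - {"tx": -0.15,"ty": -0.68,"tz": -0.028,"twist": 0.24}
    - {"tx": -0.184,"ty": -0.78,"tz": -0.028,"twist": 0.27}

```text
t: 16.6
eef_pos: [0.4504, 0.0239, 0.1458]
ee_rot: [3.139, 0.0, -1.175]
force: [-0.3, 0.0, -1.5]
width: 0.0256
gripper_force: 30.0
```

```bash
python3 -c "
from cas import *
go([*nest('long'),.1],PY)"
```

```text
tx -0.0850 ty -0.0874 tz 0.1829 twist 0.1697 pos [0.4504 0.0239 0.1458] yaw -1.175 q6 -0.10 t 16.60
```

Emit:
arm_command:
  commands:
    - {"tx": -0.03,"ty": -0.03,"tz": 0,"twist": 0.035}
    - {"tx": -0.06,"ty": -0.06,"tz": 0,"twist": 0.07}
    - {"tx": -0.085,"ty": -0.087,"tz": 0.03,"twist": 0.105}
    - {"tx": -0.085,"ty": -0.087,"tz": 0.08,"twist": 0.14}
    - {"tx": -0.085,"ty": -0.087,"tz": 0.13,"twist": 0.17}
    - {"tx": -0.085,"ty": -0.087,"tz": 0.18,"twist": 0.17}
    - {"tx": -0.085,"ty": -0.087,"tz": 0.18,"twist": 0.17}
    - {"tx": -0.085,"ty": -0.087,"tz": 0.18,"twist": 0.17}

```text
t: 17.27
eef_pos: [0.4619, 0.0504, 0.1008]
ee_rot: [3.139, -0.002, -1.702]
force: [0.2, -0.0, -1.1]
width: 0.0257
gripper_force: 30.0
```

```bash
cat > fit.py <<'E'
from cas import *
import sys
f=grab_frame("wrist");f=grab_frame("wrist");cal=calibration("wrist");s=get_state()
g=f.copy();outline(g,C,cal)
cv2.imwrite(f"pics/{sys.argv[1]}.png",cv2.resize(g[0:340,180:460,::-1],None,fx=1.75,fy=1.75,interpolation=cv2.INTER_CUBIC))
n=sys.argv[2]; q={"quoin":"quoin_mid"}.get(n,f"block_{n}_mid")
top=s["eef_pos"][2]+.006; th={"wide":.022,"long":.022}.get(n,.018)
for r in regions_of(q,"wrist")[:1]:
    b=r["rect"];p=at([(b[0]+b[2])/2,b[1]],"wrist",top,cal);M=R.from_euler("xyz",s["ee_rot"]).as_matrix()
    print("far top edge from tcp (tool)",np.round(M.T@(p-s["eef_pos"]),4),b)
for r in spot_point(q,"wrist")[:2]: print("spot rel (tool)",round(r["score"],2),np.round(M.T@(at(r["uv"],"wrist",top-th/2,cal)-s["eef_pos"]),4))
go([*nest(n),.04],PY)
E
python3 fit.py f1 long
```

```text
far top edge from tcp (tool) [ 0.0309  0.0015 -0.006 ] [286.8, 237.6, 347.1, 326.4]
spot rel (tool) 0.81 [-0.0008  0.0005  0.005 ]
tx -0.0023 ty 0.0048 tz 0.2504 twist 0.0018 pos [0.4633 0.0511 0.1026] yaw -1.702 q6 -0.67 t 17.47
```

View pics/f1.png

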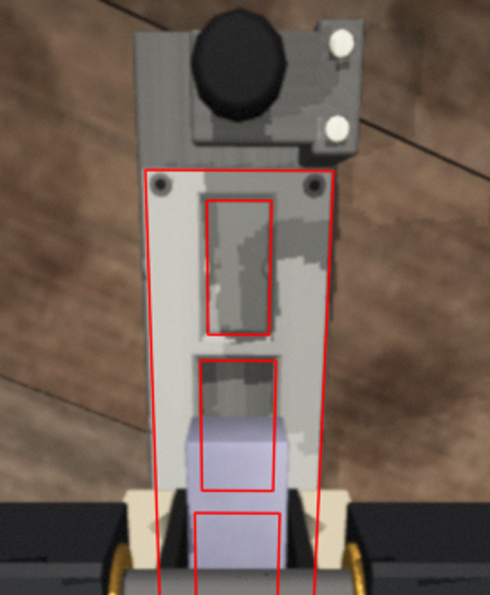

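The block hangs square over its nest; the outline of the quoin nest fits at (240,265) in the crop. I lower it in.

Emit:
arm_command:
  commands:
    - {"tx": -0.002,"ty": 0.004,"tz": 0.06,"twist": 0}
    - {"tx": -0.002,"ty": 0.004,"tz": 0.12,"twist": 0}
    - {"tx": -0.002,"ty": 0.004,"tz": 0.18,"twist": 0}
    - {"tx": -0.002,"ty": 0.004,"tz": 0.22,"twist": 0}
    - {"tx": -0.002,"ty": 0.004,"tz": 0.24,"twist": 0}
    - {"tx": -0.002,"ty": 0.004,"tz": 0.25,"twist": 0}
    - {"tx": -0.002,"ty": 0.004,"tz": 0.26,"twist": 0}
    - {"tx": -0.002,"ty": 0.004,"tz": 0.264,"twist": 0}

```text
t: 18.13
eef_pos: [0.4625, 0.0518, 0.0364]
ee_rot: [-3.141, 0.001, -1.703]
force: [-0.3, -0.4, -1.4]
width: 0.0255
gripper_force: 30.0
```

Emit:
arm_command:
  commands:
    - {"tx": 0,"ty": 0,"tz": 0.008,"twist": 0}
    - {"tx": 0,"ty": 0,"tz": 0.016,"twist": 0}
    - {"tx": 0,"ty": 0,"tz": 0.024,"twist": 0}
    - {"tx": 0,"ty": 0,"tz": 0.032,"twist": 0}
    - {"tx": 0,"ty": 0,"tz": 0.04,"twist": 0}
    - {"tx": 0,"ty": 0,"tz": 0.046,"twist": 0}
    - {"tx": 0,"ty": 0,"tz": 0.046,"twist": 0}
    - {"tx": 0,"ty": 0,"tz": 0.046,"twist": 0}

```text
t: 18.8
eef_pos: [0.4622, 0.0517, 0.0245]
ee_rot: [-3.142, -0.0, -1.703]
force: [1.3, -0.1, -2.2]
width: 0.0259
gripper_force: 30.0
```

Emit:
arm_command:
  commands:
    - {"tx": 0,"ty": 0,"tz": 0.004,"twist": 0}
    - {"tx": 0,"ty": 0,"tz": 0.006,"twist": 0}
    - {"tx": 0,"ty": 0,"tz": 0.006,"twist": 0}
    - {"tx": 0,"ty": 0,"tz": 0.006,"twist": 0}
    - {"tx": 0,"ty": 0,"tz": 0.006,"twist": 0}
    - {"tx": 0,"ty": 0,"tz": 0.006,"twist": 0}
    - {"tx": 0,"ty": 0,"tz": 0.006,"twist": 0}
    - {"tx": 0,"ty": 0,"tz": 0.006,"twist": 0}

```text
t: 19.47
eef_pos: [0.4621, 0.0517, 0.0231]
ee_rot: [-3.142, 0.0, -1.703]
force: [2.0, 0.7, -1.6]
width: 0.0253
gripper_force: 30.0
```

Emit:
arm_command:
  commands:
    - {"tx": 0,"ty": 0,"tz": 0,"twist": 0}
    - {"tx": 0,"ty": 0,"tz": 0,"twist": 0}
    - {"tx": 0,"ty": 0,"tz": 0,"twist": 0}
    - {"tx": 0,"ty": 0,"tz": 0,"twist": 0}
    - {"tx": 0,"ty": 0,"tz": -0.04,"twist": 0}
    - {"tx": 0,"ty": 0,"tz": -0.1,"twist": 0}
    - {"tx": 0,"ty": 0,"tz": -0.14,"twist": 0}
    - {"tx": 0,"ty": 0,"tz": -0.14,"twist": 0}
  claw: 0.6

```text
t: 20.13
eef_pos: [0.4631, 0.0521, 0.0598]
ee_rot: [-3.139, 0.002, -1.702]
force: [-0.1, 0.6, 0.0]
width: 0.0529
gripper_force: 0.0
```

Emit:
arm_command:
  commands:
    - {"tx": 0,"ty": 0,"tz": 0,"twist": 0}
    - {"tx": 0,"ty": 0,"tz": 0,"twist": 0}
    - {"tx": 0,"ty": 0,"tz": 0,"twist": 0}
    - {"tx": 0,"ty": 0,"tz": 0,"twist": 0}
    - {"tx": 0,"ty": 0,"tz": 0,"twist": 0}
    - {"tx": 0,"ty": 0,"tz": 0,"twist": 0}
    - {"tx": 0,"ty": 0,"tz": 0,"twist": 0}
    - {"tx": 0,"ty": 0,"tz": 0,"twist": 0}
  claw: 0

```text
t: 20.8
eef_pos: [0.462, 0.0516, 0.058]
ee_rot: [3.141, -0.0, -1.703]
force: [-0.2, 0.3, -1.3]
width: 0.0052
gripper_force: 0.0
```

Emit:
arm_command:
  commands:
    - {"tx": 0,"ty": 0,"tz": 0.04,"twist": 0}
    - {"tx": 0,"ty": 0,"tz": 0.06,"twist": 0}
    - {"tx": 0,"ty": 0,"tz": 0.08,"twist": 0}
    - {"tx": 0,"ty": 0,"tz": 0.09,"twist": 0}
    - {"tx": 0,"ty": 0,"tz": 0.1,"twist": 0}
    - {"tx": 0,"ty": 0,"tz": 0.11,"twist": 0}
    - {"tx": 0,"ty": 0,"tz": 0.116,"twist": 0}
    - {"tx": 0,"ty": 0,"tz": 0.116,"twist": 0}

```text
t: 21.47
eef_pos: [0.4622, 0.0517, 0.0304]
ee_rot: [-3.141, -0.0, -1.702]
force: [-7.1, 0.5, 20.3]
width: 0.0005
gripper_force: 9.9
```

The long block is home: 20 N of contact at 30.4 mm. Next is the wide block.

```bash
python3 -c "
from cas import *
go([.5562,-.309,.14],-1.045)"
```

```text
tx 1.3812 ty -0.5617 tz -0.4379 twist -0.2091 pos [0.4622 0.0517 0.0304] yaw -1.702 q6 -0.67 t 21.47
```

Emit:
arm_command:
  commands:
    - {"tx": 0,"ty": 0,"tz": -0.14,"twist": 0}
    - {"tx": 0,"ty": 0,"tz": -0.3,"twist": 0}
    - {"tx": 0.08,"ty": -0.03,"tz": -0.44,"twist": -0.03}
    - {"tx": 0.2,"ty": -0.08,"tz": -0.44,"twist": -0.06}
    - {"tx": 0.33,"ty": -0.13,"tz": -0.44,"twist": -0.09}
    - {"tx": 0.46,"ty": -0.18,"tz": -0.44,"twist": -0.12}
    - {"tx": 0.59,"ty": -0.23,"tz": -0.44,"twist": -0.15}
    - {"tx": 0.72,"ty": -0.28,"tz": -0.44,"twist": -0.18}
  claw: 1

```text
t: 22.13
eef_pos: [0.508, -0.1376, 0.1395]
ee_rot: [-3.141, -0.0, -1.132]
force: [0.5, 0.3, 0.1]
width: 0.0487
gripper_force: 0.0
```

```bash
python3 -c "
from cas import *
go([.5562,-.309,.13],-1.045)"
```

```text
tx 0.7025 ty 0.1167 tz 0.0379 twist -0.0278 pos [ 0.508  -0.1376  0.1395] yaw -1.132 q6 0.33 t 22.13
```

Emit:
arm_command:
  commands:
    - {"tx": 0.12,"ty": 0.02,"tz": 0.038,"twist": -0.028}
    - {"tx": 0.24,"ty": 0.04,"tz": 0.038,"twist": -0.028}
    - {"tx": 0.36,"ty": 0.06,"tz": 0.038,"twist": -0.028}
    - {"tx": 0.48,"ty": 0.08,"tz": 0.038,"twist": -0.028}
    - {"tx": 0.6,"ty": 0.1,"tz": 0.038,"twist": -0.028}
    - {"tx": 0.7,"ty": 0.117,"tz": 0.038,"twist": -0.028}
    - {"tx": 0.7,"ty": 0.117,"tz": 0.038,"twist": -0.028}
    - {"tx": 0.7,"ty": 0.117,"tz": 0.038,"twist": -0.028}

```text
t: 22.8
eef_pos: [0.5544, -0.3084, 0.1288]
ee_rot: [3.141, 0.001, -1.052]
force: [-0.0, 0.6, -0.1]
width: 0.0873
gripper_force: 0.0
```

```bash
sed -i 's/^grab_frame("wrist");cal/grab_frame("wrist");grab_frame("wrist");cal/' orient.py; python3 orient.py wide; python3 -c "
from cas import *
go([.5562,-.309,.016],-1.045)"
```

```text
wide 0.79 centre 558.1812744140625 -308.7455139160156 size 33.18671798706055 48.59928512573242 long axis rad -1.0135193824990238
  spot 0.68 [ 0.5545 -0.3072  0.011 ]
tx 0.0126 ty -0.0001 tz 0.4548 twist -0.0011 pos [ 0.5546 -0.3063  0.1297] yaw -1.048 q6 0.72 t 23.00
```

Emit:
arm_command:
  commands:
    - {"tx": 0.005,"ty": -0.003,"tz": 0.1,"twist": -0.004}
    - {"tx": 0.005,"ty": -0.003,"tz": 0.2,"twist": -0.004}
    - {"tx": 0.005,"ty": -0.003,"tz": 0.3,"twist": -0.004}
    - {"tx": 0.005,"ty": -0.003,"tz": 0.38,"twist": -0.004}
    - {"tx": 0.005,"ty": -0.003,"tz": 0.44,"twist": -0.004}
    - {"tx": 0.005,"ty": -0.003,"tz": 0.455,"twist": -0.004}
    - {"tx": 0.005,"ty": -0.003,"tz": 0.455,"twist": -0.004}
    - {"tx": 0.005,"ty": -0.003,"tz": 0.455,"twist": -0.004}

```text
t: 23.67
eef_pos: [0.5566, -0.3075, 0.0167]
ee_rot: [-3.141, -0.001, -1.036]
force: [0.5, 0.0, 0.1]
width: 0.0876
gripper_force: 0.0
```

Emit:
arm_command:
  commands:
    - {"tx": 0,"ty": 0,"tz": 0,"twist": 0}
    - {"tx": 0,"ty": 0,"tz": 0,"twist": 0}
    - {"tx": 0,"ty": 0,"tz": 0,"twist": 0}
    - {"tx": 0,"ty": 0,"tz": 0,"twist": 0}
    - {"tx": 0,"ty": 0,"tz": 0,"twist": 0}
    - {"tx": 0,"ty": 0,"tz": 0,"twist": 0}
    - {"tx": 0,"ty": 0,"tz": 0,"twist": 0}
    - {"tx": 0,"ty": 0,"tz": 0,"twist": 0}
  claw: 0
  grip_force: 30

```text
t: 24.33
eef_pos: [0.556, -0.3078, 0.0158]
ee_rot: [3.142, 0.0, -1.037]
force: [0.5, 0.3, 0.2]
width: 0.0399
gripper_force: 0.0
```

Emit:
arm_command:
  commands:
    - {"tx": 0,"ty": 0,"tz": 0,"twist": 0}
    - {"tx": 0,"ty": 0,"tz": 0,"twist": 0}
    - {"tx": 0,"ty": 0,"tz": 0,"twist": 0}
    - {"tx": 0,"ty": 0,"tz": 0,"twist": 0}
    - {"tx": 0,"ty": 0,"tz": 0,"twist": 0}
    - {"tx": 0,"ty": 0,"tz": 0,"twist": 0}
    - {"tx": 0,"ty": 0,"tz": 0,"twist": 0}
    - {"tx": 0,"ty": 0,"tz": 0,"twist": 0}

```text
t: 25.0
eef_pos: [0.556, -0.3078, 0.0158]
ee_rot: [3.142, 0.0, -1.037]
force: [0.7, -0.2, -0.6]
width: 0.0313
gripper_force: 30.0
```

Emit:
arm_command:
  commands:
    - {"tx": 0,"ty": 0,"tz": -0.02,"twist": 0}
    - {"tx": 0,"ty": 0,"tz": -0.08,"twist": 0}
    - {"tx": 0,"ty": 0,"tz": -0.18,"twist": 0}
    - {"tx": 0,"ty": 0,"tz": -0.28,"twist": 0}
    - {"tx": 0,"ty": 0,"tz": -0.38,"twist": 0}
    - {"tx": 0,"ty": 0,"tz": -0.46,"twist": 0}
    - {"tx": 0,"ty": 0,"tz": -0.53,"twist": 0}
    - {"tx": 0,"ty": 0,"tz": -0.53,"twist": 0}

```text
t: 25.67
eef_pos: [0.5579, -0.3086, 0.1531]
ee_rot: [-3.138, -0.005, -1.036]
force: [0.9, 0.2, 0.4]
width: 0.0314
gripper_force: 30.0
```

```bash
python3 -c "
from cas import *
go([*nest('wide'),.15],PY)"
```

```text
tx -1.6265 ty -0.5573 tz 0.0063 twist 0.2138 pos [ 0.5579 -0.3086  0.1531] yaw -1.036 q6 0.73 t 25.67
```

Emit:
arm_command:
  commands:
    - {"tx": -0.07,"ty": -0.02,"tz": 0,"twist": 0.03}
    - {"tx": -0.18,"ty": -0.06,"tz": 0,"twist": 0.06}
    - {"tx": -0.31,"ty": -0.11,"tz": 0,"twist": 0.09}
    - {"tx": -0.45,"ty": -0.16,"tz": 0,"twist": 0.12}
    - {"tx": -0.59,"ty": -0.21,"tz": 0,"twist": 0.15}
    - {"tx": -0.73,"ty": -0.26,"tz": 0,"twist": 0.18}
    - {"tx": -0.87,"ty": -0.31,"tz": 0,"twist": 0.21}
    - {"tx": -1,"ty": -0.36,"tz": 0,"twist": 0.214}

```text
t: 26.33
eef_pos: [0.505, -0.0452, 0.1481]
ee_rot: [3.141, 0.0, -1.715]
force: [1.0, -0.1, -0.9]
width: 0.0314
gripper_force: 30.0
```

```bash
python3 -c "
from cas import *
go([*nest('wide'),.09],PY)"
```

```text
tx -0.6036 ty 0.2264 tz 0.2328 twist -0.0022 pos [ 0.505  -0.0452  0.1481] yaw -1.715 q6 -0.44 t 26.33
```

Emit:
arm_command:
  commands:
    - {"tx": -0.14,"ty": 0.05,"tz": 0,"twist": 0}
    - {"tx": -0.28,"ty": 0.1,"tz": 0,"twist": 0}
    - {"tx": -0.4,"ty": 0.15,"tz": 0.02,"twist": 0}
    - {"tx": -0.52,"ty": 0.2,"tz": 0.08,"twist": 0}
    - {"tx": -0.604,"ty": 0.226,"tz": 0.16,"twist": 0}
    - {"tx": -0.604,"ty": 0.226,"tz": 0.23,"twist": 0}
    - {"tx": -0.604,"ty": 0.226,"tz": 0.23,"twist": 0}
    - {"tx": -0.604,"ty": 0.226,"tz": 0.23,"twist": 0}

```text
t: 27.0
eef_pos: [0.4702, 0.1101, 0.0903]
ee_rot: [3.14, -0.002, -1.708]
force: [0.6, 0.0, -0.9]
width: 0.0318
gripper_force: 30.0
```

```bash
python3 fit.py f2 wide; python3 - <<'E'
from cas import *
for cam in("side","scene"):
    grab_frame(cam)
    for q,z in (("block_wood_mid",.009),("quoin_mid",.009)):
        for r in spot_point(q,cam)[:1]: print(cam,q,round(r["score"],2),at(r["uv"],cam,z))
E
```

```text
far top edge from tcp (tool) [ 0.0296  0.0004 -0.006 ] [277.7, 240.4, 351.3, 329.7]
spot rel (tool) 0.92 [0.0006 0.0006 0.005 ]
spot rel (tool) 0.27 [0.0238 0.0006 0.005 ]
tx -0.0073 ty 0.0061 tz 0.2075 twist -0.0007 pos [0.4718 0.1102 0.0919] yaw -1.710 q6 -0.78 t 27.20
side block_wood_mid 0.85 [ 0.43323207 -0.30656446  0.009     ]
side quoin_mid 0.62 [ 0.5569459  -0.18777725  0.009     ]
scene block_wood_mid 0.71 [ 0.4310232  -0.31449503  0.009     ]
```

View pics/f2.png

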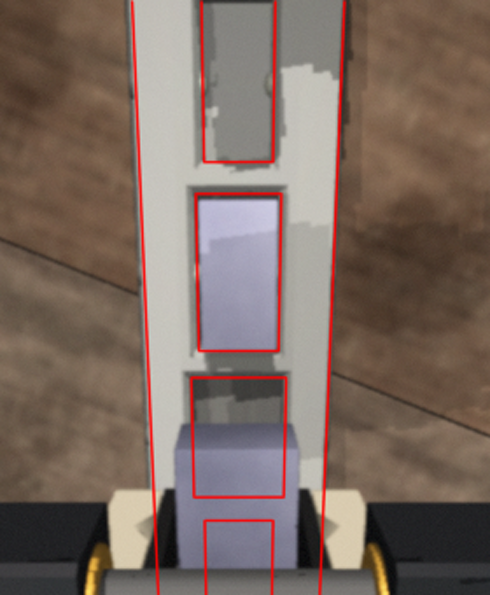

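The long block sits within its nest at (238,270), and the wide block hangs square over its own. I lower it.

Emit:
arm_command:
  commands:
    - {"tx": -0.01,"ty": 0.005,"tz": 0.06,"twist": 0}
    - {"tx": -0.01,"ty": 0.005,"tz": 0.12,"twist": 0}
    - {"tx": -0.01,"ty": 0.005,"tz": 0.16,"twist": 0}
    - {"tx": -0.01,"ty": 0.005,"tz": 0.19,"twist": 0}
    - {"tx": -0.01,"ty": 0.005,"tz": 0.205,"twist": 0}
    - {"tx": -0.01,"ty": 0.005,"tz": 0.212,"twist": 0}
    - {"tx": -0.01,"ty": 0.005,"tz": 0.218,"twist": 0}
    - {"tx": -0.01,"ty": 0.005,"tz": 0.222,"twist": 0}

```text
t: 28.17
eef_pos: [0.4705, 0.1134, 0.0356]
ee_rot: [-3.141, 0.0, -1.709]
force: [-1.3, -0.4, -1.4]
width: 0.0313
gripper_force: 30.0
```

Emit:
arm_command:
  commands:
    - {"tx": 0,"ty": 0,"tz": 0.008,"twist": 0}
    - {"tx": 0,"ty": 0,"tz": 0.016,"twist": 0}
    - {"tx": 0,"ty": 0,"tz": 0.024,"twist": 0}
    - {"tx": 0,"ty": 0,"tz": 0.032,"twist": 0}
    - {"tx": 0,"ty": 0,"tz": 0.04,"twist": 0}
    - {"tx": 0,"ty": 0,"tz": 0.048,"twist": 0}
    - {"tx": 0,"ty": 0,"tz": 0.05,"twist": 0}
    - {"tx": 0,"ty": 0,"tz": 0.05,"twist": 0}

```text
t: 28.83
eef_pos: [0.4704, 0.1133, 0.0236]
ee_rot: [-3.141, 0.0, -1.709]
force: [-2.5, -0.6, 13.0]
width: 0.0318
gripper_force: 30.0
```

Emit:
arm_command:
  commands:
    - {"tx": 0,"ty": 0,"tz": 0,"twist": 0}
    - {"tx": 0,"ty": 0,"tz": 0,"twist": 0}
    - {"tx": 0,"ty": 0,"tz": 0,"twist": 0}
    - {"tx": 0,"ty": 0,"tz": 0,"twist": 0}
    - {"tx": 0,"ty": 0,"tz": -0.04,"twist": 0}
    - {"tx": 0,"ty": 0,"tz": -0.1,"twist": 0}
    - {"tx": 0,"ty": 0,"tz": -0.14,"twist": 0}
    - {"tx": 0,"ty": 0,"tz": -0.14,"twist": 0}
  claw: 0.6

```text
t: 29.5
eef_pos: [0.4712, 0.1138, 0.0594]
ee_rot: [-3.139, 0.002, -1.709]
force: [-0.2, -0.4, -0.3]
width: 0.0526
gripper_force: 0.0
```

Emit:
arm_command:
  commands:
    - {"tx": 0,"ty": 0,"tz": 0,"twist": 0}
    - {"tx": 0,"ty": 0,"tz": 0,"twist": 0}
    - {"tx": 0,"ty": 0,"tz": 0,"twist": 0}
    - {"tx": 0,"ty": 0,"tz": 0,"twist": 0}
    - {"tx": 0,"ty": 0,"tz": 0,"twist": 0}
    - {"tx": 0,"ty": 0,"tz": 0,"twist": 0}
    - {"tx": 0,"ty": 0,"tz": 0,"twist": 0}
    - {"tx": 0,"ty": 0,"tz": 0,"twist": 0}
  claw: 0

```text
t: 30.17
eef_pos: [0.4701, 0.1132, 0.0577]
ee_rot: [3.141, -0.0, -1.709]
force: [0.3, -0.1, 0.2]
width: 0.0054
gripper_force: 0.0
```

Emit:
arm_command:
  commands:
    - {"tx": 0,"ty": 0,"tz": 0.04,"twist": 0}
    - {"tx": 0,"ty": 0,"tz": 0.06,"twist": 0}
    - {"tx": 0,"ty": 0,"tz": 0.08,"twist": 0}
    - {"tx": 0,"ty": 0,"tz": 0.09,"twist": 0}
    - {"tx": 0,"ty": 0,"tz": 0.1,"twist": 0}
    - {"tx": 0,"ty": 0,"tz": 0.11,"twist": 0}
    - {"tx": 0,"ty": 0,"tz": 0.114,"twist": 0}
    - {"tx": 0,"ty": 0,"tz": 0.114,"twist": 0}

```text
t: 30.83
eef_pos: [0.4703, 0.1132, 0.0304]
ee_rot: [-3.141, -0.0, -1.708]
force: [-5.5, -0.2, 14.7]
width: 0.0003
gripper_force: 7.5
```

```bash
python3 -c "
from cas import *
go([.5515,-.185,.13],.476)"
```

```text
tx 1.1370 ty -0.4856 tz -0.3980 twist 0.3047 pos [0.4703 0.1132 0.0304] yaw -1.708 q6 -0.78 t 30.83
```

Emit:
arm_command:
  commands:
    - {"tx": 0,"ty": 0,"tz": -0.14,"twist": 0}
    - {"tx": 0,"ty": 0,"tz": -0.3,"twist": 0.03}
    - {"tx": 0.08,"ty": -0.03,"tz": -0.4,"twist": 0.065}
    - {"tx": 0.2,"ty": -0.08,"tz": -0.44,"twist": 0.1}
    - {"tx": 0.33,"ty": -0.14,"tz": -0.44,"twist": 0.135}
    - {"tx": 0.46,"ty": -0.2,"tz": -0.44,"twist": 0.17}
    - {"tx": 0.59,"ty": -0.26,"tz": -0.44,"twist": 0.205}
    - {"tx": 0.72,"ty": -0.32,"tz": -0.44,"twist": 0.24}
  claw: 1

```text
t: 31.5
eef_pos: [0.525, -0.0777, 0.1398]
ee_rot: [-3.141, 0.001, -2.468]
force: [0.5, 1.0, -0.3]
width: 0.0485
gripper_force: 0.0
```

```bash
python3 -c "
from cas import *
go([.5515,-.185,.13],.476)"
```

```text
tx 0.1847 ty -0.4016 tz 0.0391 twist 0.0629 pos [ 0.525  -0.0777  0.1398] yaw -2.468 q6 -1.12 t 31.50
```

Emit:
arm_command:
  commands:
    - {"tx": 0.05,"ty": -0.12,"tz": 0.02,"twist": 0.03}
    - {"tx": 0.1,"ty": -0.24,"tz": 0.04,"twist": 0.063}
    - {"tx": 0.15,"ty": -0.34,"tz": 0.04,"twist": 0.063}
    - {"tx": 0.185,"ty": -0.402,"tz": 0.04,"twist": 0.063}
    - {"tx": 0.185,"ty": -0.402,"tz": 0.04,"twist": 0.063}
    - {"tx": 0.185,"ty": -0.402,"tz": 0.04,"twist": 0.063}
    - {"tx": 0.185,"ty": -0.402,"tz": 0.04,"twist": 0.063}
    - {"tx": 0.185,"ty": -0.402,"tz": 0.04,"twist": 0.063}

```text
t: 32.17
eef_pos: [0.5516, -0.1827, 0.1294]
ee_rot: [3.142, 0.0, -2.66]
force: [-0.6, 0.5, 0.4]
width: 0.0874
gripper_force: 0.0
```

```bash
python3 orient.py quoin; python3 -c "
from cas import *
save('wrist','w6');go([.5515,-.185,.012],.476)"
```

```text
quoin 0.63 centre 550.7919311523438 -184.46246337890625 size 45.6839599609375 19.472537994384766 long axis rad 0.48941946656259927
  spot 0.57 [ 0.5535 -0.185   0.009 ]
tx 0.0054 ty -0.0073 tz 0.4703 twist 0.0018 pos [ 0.5518 -0.1828  0.1296] yaw -2.660 q6 -1.11 t 32.42
```

View pics/w6.png

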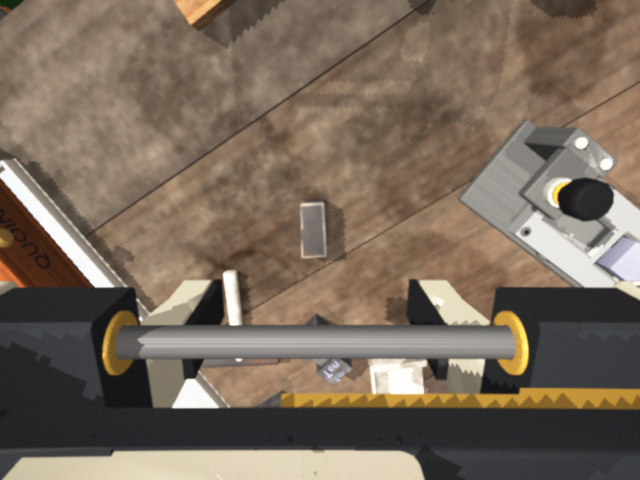

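The quoin is at (313,230) and square to the tool; the key's end at (233,275) stays clear of the fingers.

Emit:
arm_command:
  commands:
    - {"tx": 0.003,"ty": -0.006,"tz": 0.1,"twist": 0}
    - {"tx": 0.003,"ty": -0.006,"tz": 0.2,"twist": 0}
    - {"tx": 0.003,"ty": -0.006,"tz": 0.3,"twist": 0}
    - {"tx": 0.003,"ty": -0.006,"tz": 0.38,"twist": 0}
    - {"tx": 0.003,"ty": -0.006,"tz": 0.44,"twist": 0}
    - {"tx": 0.003,"ty": -0.006,"tz": 0.47,"twist": 0}
    - {"tx": 0.003,"ty": -0.006,"tz": 0.47,"twist": 0}
    - {"tx": 0.003,"ty": -0.006,"tz": 0.47,"twist": 0}
  claw: 0.75

```text
t: 33.08
eef_pos: [0.5519, -0.185, 0.0121]
ee_rot: [-3.142, -0.0, -2.66]
force: [0.4, 0.3, 1.0]
width: 0.066
gripper_force: 0.0
```

Emit:
arm_command:
  commands:
    - {"tx": 0,"ty": 0,"tz": 0,"twist": 0}
    - {"tx": 0,"ty": 0,"tz": 0,"twist": 0}
    - {"tx": 0,"ty": 0,"tz": 0,"twist": 0}
    - {"tx": 0,"ty": 0,"tz": 0,"twist": 0}
    - {"tx": 0,"ty": 0,"tz": 0,"twist": 0}
    - {"tx": 0,"ty": 0,"tz": 0,"twist": 0}
    - {"tx": 0,"ty": 0,"tz": 0,"twist": 0}
    - {"tx": 0,"ty": 0,"tz": 0,"twist": 0}
  claw: 0
  grip_force: 30

```text
t: 33.75
eef_pos: [0.5517, -0.1851, 0.0119]
ee_rot: [-3.142, 0.0, -2.661]
force: [0.1, -0.3, 1.3]
width: 0.0199
gripper_force: 29.6
```

Emit:
arm_command:
  commands:
    - {"tx": 0,"ty": 0,"tz": 0,"twist": 0}
    - {"tx": 0,"ty": 0,"tz": 0,"twist": 0}
    - {"tx": 0,"ty": 0,"tz": 0,"twist": 0}
    - {"tx": 0,"ty": 0,"tz": 0,"twist": 0}
    - {"tx": 0,"ty": 0,"tz": 0,"twist": 0}
    - {"tx": 0,"ty": 0,"tz": 0,"twist": 0}
    - {"tx": 0,"ty": 0,"tz": 0,"twist": 0}
    - {"tx": 0,"ty": 0,"tz": 0,"twist": 0}

```text
t: 34.42
eef_pos: [0.5517, -0.1851, 0.0119]
ee_rot: [-3.142, 0.0, -2.661]
force: [0.0, 0.2, 2.6]
width: 0.0201
gripper_force: 29.6
```

Emit:
arm_command:
  commands:
    - {"tx": 0,"ty": 0,"tz": -0.02,"twist": 0}
    - {"tx": 0,"ty": 0,"tz": -0.08,"twist": 0}
    - {"tx": 0,"ty": 0,"tz": -0.18,"twist": 0}
    - {"tx": 0,"ty": 0,"tz": -0.28,"twist": 0}
    - {"tx": 0,"ty": 0,"tz": -0.38,"twist": 0}
    - {"tx": 0,"ty": 0,"tz": -0.46,"twist": 0}
    - {"tx": 0,"ty": 0,"tz": -0.55,"twist": 0}
    - {"tx": 0,"ty": 0,"tz": -0.55,"twist": 0}

```text
t: 35.08
eef_pos: [0.5541, -0.1855, 0.1543]
ee_rot: [-3.137, 0.006, -2.66]
force: [1.2, 0.4, 0.1]
width: 0.0201
gripper_force: 29.6
```

```bash
python3 -c "
from cas import *
go([*nest('quoin'),.14],PY)"
```

```text
tx 0.0277 ty 0.8129 tz 0.0536 twist -0.3031 pos [ 0.5541 -0.1855  0.1543] yaw -2.660 q6 -1.10 t 35.08
```

Emit:
arm_command:
  commands:
    - {"tx": 0,"ty": 0.07,"tz": 0,"twist": -0.035}
    - {"tx": 0,"ty": 0.18,"tz": 0,"twist": -0.07}
    - {"tx": 0.01,"ty": 0.3,"tz": 0,"twist": -0.105}
    - {"tx": 0.015,"ty": 0.42,"tz": 0,"twist": -0.14}
    - {"tx": 0.02,"ty": 0.54,"tz": 0,"twist": -0.18}
    - {"tx": 0.025,"ty": 0.66,"tz": 0,"twist": -0.22}
    - {"tx": 0.028,"ty": 0.76,"tz": 0,"twist": -0.26}
    - {"tx": 0.028,"ty": 0.813,"tz": 0.03,"twist": -0.3}

```text
t: 35.75
eef_pos: [0.4508, -0.0063, 0.1429]
ee_rot: [-3.14, 0.001, -1.714]
force: [-0.4, 0.2, -1.0]
width: 0.02
gripper_force: 29.6
```

```bash
python3 -c "
from cas import *
go([*nest('quoin'),.095],PY)"
```

```text
tx 0.0074 ty -0.0134 tz 0.1915 twist -0.0018 pos [ 0.4508 -0.0063  0.1429] yaw -1.714 q6 -0.57 t 35.75
```

Emit:
arm_command:
  commands:
    - {"tx": 0.007,"ty": -0.013,"tz": 0.05,"twist": 0}
    - {"tx": 0.007,"ty": -0.013,"tz": 0.1,"twist": 0}
    - {"tx": 0.007,"ty": -0.013,"tz": 0.15,"twist": 0}
    - {"tx": 0.007,"ty": -0.013,"tz": 0.19,"twist": 0}
    - {"tx": 0.007,"ty": -0.013,"tz": 0.19,"twist": 0}
    - {"tx": 0.007,"ty": -0.013,"tz": 0.19,"twist": 0}
    - {"tx": 0.007,"ty": -0.013,"tz": 0.19,"twist": 0}
    - {"tx": 0.007,"ty": -0.013,"tz": 0.19,"twist": 0}

```text
t: 36.42
eef_pos: [0.455, -0.0102, 0.095]
ee_rot: [-3.141, 0.001, -1.721]
force: [-0.1, -0.0, 0.3]
width: 0.0199
gripper_force: 29.6
```

```bash
python3 fit.py f3 quoin
```

```text
Traceback (most recent call last):
  File "fit.py", line 11, in <module>
    for r in spot_point(q,"wrist")[:2]: print("spot rel (tool)",round(r["score"],2),np.round(M.T@(at(r["uv"],"wrist",top-th/2,cal)-s["eef_pos"]),4))
                                                                                             ^
NameError: name 'M' is not defined
```

View pics/f3.png

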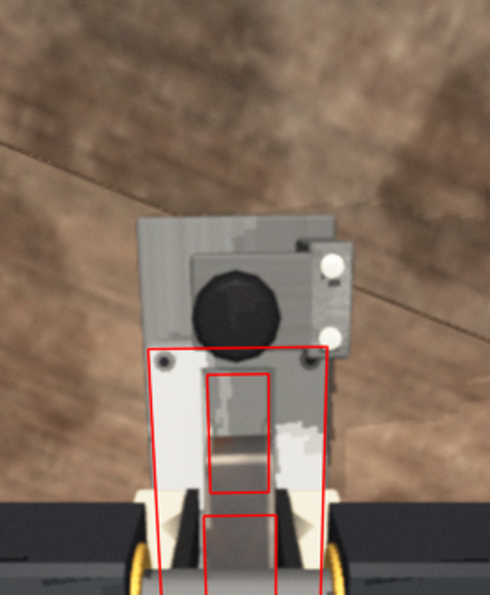

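The quoin hangs over its nest; its far top edge is at crop row 460 (image row 263).

```bash
python3 - <<'E'
from cas import *
s=get_state();M=R.from_euler("xyz",s["ee_rot"]).as_matrix()
print(M.T@(at([180+238/1.75,460/1.75],"wrist",s["eef_pos"][2]+.006)-s["eef_pos"]))
go([*nest("quoin"),.038],PY)
E
```

```text
[ 0.01916234  0.00110122 -0.00601011]
tx -0.0061 ty 0.0042 tz 0.2270 twist -0.0042 pos [ 0.4547 -0.0102  0.0948] yaw -1.721 q6 -0.56 t 36.62
```

Emit:
arm_command:
  commands:
    - {"tx": 0,"ty": 0.004,"tz": 0.06,"twist": -0.004}
    - {"tx": 0,"ty": 0.004,"tz": 0.12,"twist": -0.004}
    - {"tx": 0,"ty": 0.004,"tz": 0.17,"twist": -0.004}
    - {"tx": 0,"ty": 0.004,"tz": 0.21,"twist": -0.004}
    - {"tx": 0,"ty": 0.004,"tz": 0.225,"twist": -0.004}
    - {"tx": 0,"ty": 0.004,"tz": 0.235,"twist": -0.004}
    - {"tx": 0,"ty": 0.004,"tz": 0.242,"twist": -0.004}
    - {"tx": 0,"ty": 0.004,"tz": 0.246,"twist": -0.004}

```text
t: 37.28
eef_pos: [0.4539, -0.01, 0.0331]
ee_rot: [-3.141, 0.0, -1.708]
force: [-1.4, 0.4, -1.1]
width: 0.02
gripper_force: 29.6
```

Emit:
arm_command:
  commands:
    - {"tx": 0,"ty": 0,"tz": 0.006,"twist": 0}
    - {"tx": 0,"ty": 0,"tz": 0.012,"twist": 0}
    - {"tx": 0,"ty": 0,"tz": 0.018,"twist": 0}
    - {"tx": 0,"ty": 0,"tz": 0.024,"twist": 0}
    - {"tx": 0,"ty": 0,"tz": 0.03,"twist": 0}
    - {"tx": 0,"ty": 0,"tz": 0.036,"twist": 0}
    - {"tx": 0,"ty": 0,"tz": 0.038,"twist": 0}
    - {"tx": 0,"ty": 0,"tz": 0.038,"twist": 0}

```text
t: 37.95
eef_pos: [0.4539, -0.01, 0.0238]
ee_rot: [-3.141, 0.0, -1.708]
force: [-0.6, 0.5, 8.3]
width: 0.0201
gripper_force: 29.6
```

Emit:
arm_command:
  commands:
    - {"tx": 0,"ty": 0,"tz": 0,"twist": 0}
    - {"tx": 0,"ty": 0,"tz": 0,"twist": 0}
    - {"tx": 0,"ty": 0,"tz": 0,"twist": 0}
    - {"tx": 0,"ty": 0,"tz": 0,"twist": 0}
    - {"tx": 0,"ty": 0,"tz": -0.04,"twist": 0}
    - {"tx": 0,"ty": 0,"tz": -0.1,"twist": 0}
    - {"tx": 0,"ty": 0,"tz": -0.14,"twist": 0}
    - {"tx": 0,"ty": 0,"tz": -0.14,"twist": 0}
  claw: 0.6

```text
t: 38.62
eef_pos: [0.4546, -0.0098, 0.0599]
ee_rot: [-3.139, 0.001, -1.708]
force: [-0.4, -0.1, 0.2]
width: 0.0521
gripper_force: 0.0
```

Emit:
arm_command:
  commands:
    - {"tx": 0,"ty": 0,"tz": 0,"twist": 0}
    - {"tx": 0,"ty": 0,"tz": 0,"twist": 0}
    - {"tx": 0,"ty": 0,"tz": 0,"twist": 0}
    - {"tx": 0,"ty": 0,"tz": 0,"twist": 0}
    - {"tx": 0,"ty": 0,"tz": 0,"twist": 0}
    - {"tx": 0,"ty": 0,"tz": 0,"twist": 0}
    - {"tx": 0,"ty": 0,"tz": 0,"twist": 0}
    - {"tx": 0,"ty": 0,"tz": 0,"twist": 0}
  claw: 0

```text
t: 39.28
eef_pos: [0.4534, -0.0102, 0.0582]
ee_rot: [3.141, -0.0, -1.709]
force: [0.7, -0.6, 0.1]
width: 0.0049
gripper_force: 0.0
```

Emit:
arm_command:
  commands:
    - {"tx": 0,"ty": 0,"tz": 0.04,"twist": 0}
    - {"tx": 0,"ty": 0,"tz": 0.06,"twist": 0}
    - {"tx": 0,"ty": 0,"tz": 0.08,"twist": 0}
    - {"tx": 0,"ty": 0,"tz": 0.09,"twist": 0}
    - {"tx": 0,"ty": 0,"tz": 0.1,"twist": 0}
    - {"tx": 0,"ty": 0,"tz": 0.11,"twist": 0}
    - {"tx": 0,"ty": 0,"tz": 0.115,"twist": 0}
    - {"tx": 0,"ty": 0,"tz": 0.115,"twist": 0}

```text
t: 39.95
eef_pos: [0.4536, -0.0102, 0.0302]
ee_rot: [-3.142, -0.0, -1.708]
force: [-3.9, 0.7, 10.3]
width: 0.0002
gripper_force: 5.0
```

```bash
python3 -c "
from cas import *
go([.432,-.315,.14],-.491)"
```

```text
tx 1.2198 ty -0.0815 tz -0.4387 twist -0.3874 pos [ 0.4536 -0.0102  0.0302] yaw -1.708 q6 -0.55 t 39.95
```

The quoin is home: contact at 30.2 mm. Next is the wooden block.

Emit:
arm_command:
  commands:
    - {"tx": 0,"ty": 0,"tz": -0.16,"twist": 0}
    - {"tx": 0,"ty": 0,"tz": -0.32,"twist": -0.03}
    - {"tx": 0.06,"ty": 0,"tz": -0.44,"twist": -0.06}
    - {"tx": 0.19,"ty": 0,"tz": -0.46,"twist": -0.095}
    - {"tx": 0.32,"ty": -0.02,"tz": -0.46,"twist": -0.13}
    - {"tx": 0.45,"ty": -0.04,"tz": -0.46,"twist": -0.165}
    - {"tx": 0.58,"ty": -0.05,"tz": -0.46,"twist": -0.2}
    - {"tx": 0.71,"ty": -0.06,"tz": -0.46,"twist": -0.235}
  claw: 1

```text
t: 40.62
eef_pos: [0.4441, -0.1875, 0.145]
ee_rot: [-3.141, -0.001, -0.971]
force: [0.6, 0.6, 0.2]
width: 0.0481
gripper_force: 0.0
```

```bash
python3 -c "
from cas import *
go([.432,-.315,.13],-.491)"
```

```text
tx 0.3936 ty 0.3278 tz 0.0599 twist -0.1527 pos [ 0.4441 -0.1875  0.145 ] yaw -0.971 q6 0.59 t 40.62
```

Emit:
arm_command:
  commands:
    - {"tx": 0.08,"ty": 0.07,"tz": 0.06,"twist": -0.035}
    - {"tx": 0.16,"ty": 0.13,"tz": 0.06,"twist": -0.07}
    - {"tx": 0.24,"ty": 0.2,"tz": 0.06,"twist": -0.105}
    - {"tx": 0.32,"ty": 0.27,"tz": 0.06,"twist": -0.14}
    - {"tx": 0.394,"ty": 0.328,"tz": 0.06,"twist": -0.153}
    - {"tx": 0.394,"ty": 0.328,"tz": 0.06,"twist": -0.153}
    - {"tx": 0.394,"ty": 0.328,"tz": 0.06,"twist": -0.153}
    - {"tx": 0.394,"ty": 0.328,"tz": 0.06,"twist": -0.153}

```text
t: 41.28
eef_pos: [0.4311, -0.3135, 0.1294]
ee_rot: [-3.142, 0.0, -0.497]
force: [0.2, -0.5, 0.2]
width: 0.0875
gripper_force: 0.0
```

```bash
python3 orient.py wood; python3 -c "
from cas import *
go([.432,-.315,.012],-.491)"
```

```text
wood 0.78 centre 434.17169189453125 -315.54119873046875 size 24.016357421875 61.39012908935547 long axis rad -0.5073998985308101
  spot 0.9 [ 0.4298 -0.3162  0.009 ]
tx 0.0055 ty 0.0065 tz 0.4710 twist -0.0013 pos [ 0.4315 -0.3129  0.1297] yaw -0.495 q6 1.34 t 41.48
```

Emit:
arm_command:
  commands:
    - {"tx": 0.004,"ty": 0.007,"tz": 0.1,"twist": 0.002}
    - {"tx": 0.004,"ty": 0.007,"tz": 0.2,"twist": 0.002}
    - {"tx": 0.004,"ty": 0.007,"tz": 0.3,"twist": 0.002}
    - {"tx": 0.004,"ty": 0.007,"tz": 0.38,"twist": 0.002}
    - {"tx": 0.004,"ty": 0.007,"tz": 0.44,"twist": 0.002}
    - {"tx": 0.004,"ty": 0.007,"tz": 0.47,"twist": 0.002}
    - {"tx": 0.004,"ty": 0.007,"tz": 0.47,"twist": 0.002}
    - {"tx": 0.004,"ty": 0.007,"tz": 0.47,"twist": 0.002}
  claw: 0.75

```text
t: 42.15
eef_pos: [0.4318, -0.3154, 0.0124]
ee_rot: [3.141, 0.0, -0.501]
force: [0.2, -0.6, 1.0]
width: 0.0657
gripper_force: 0.0
```

Emit:
arm_command:
  commands:
    - {"tx": 0,"ty": 0,"tz": 0,"twist": 0}
    - {"tx": 0,"ty": 0,"tz": 0,"twist": 0}
    - {"tx": 0,"ty": 0,"tz": 0,"twist": 0}
    - {"tx": 0,"ty": 0,"tz": 0,"twist": 0}
    - {"tx": 0,"ty": 0,"tz": 0,"twist": 0}
    - {"tx": 0,"ty": 0,"tz": 0,"twist": 0}
    - {"tx": 0,"ty": 0,"tz": 0,"twist": 0}
    - {"tx": 0,"ty": 0,"tz": 0,"twist": 0}
  claw: 0
  grip_force: 30

```text
t: 42.82
eef_pos: [0.4314, -0.3157, 0.0122]
ee_rot: [3.142, -0.0, -0.502]
force: [-1.1, 0.0, 1.1]
width: 0.0237
gripper_force: 30.0
```

Emit:
arm_command:
  commands:
    - {"tx": 0,"ty": 0,"tz": 0,"twist": 0}
    - {"tx": 0,"ty": 0,"tz": 0,"twist": 0}
    - {"tx": 0,"ty": 0,"tz": 0,"twist": 0}
    - {"tx": 0,"ty": 0,"tz": 0,"twist": 0}
    - {"tx": 0,"ty": 0,"tz": 0,"twist": 0}
    - {"tx": 0,"ty": 0,"tz": 0,"twist": 0}
    - {"tx": 0,"ty": 0,"tz": 0,"twist": 0}
    - {"tx": 0,"ty": 0,"tz": 0,"twist": 0}

```text
t: 43.48
eef_pos: [0.4314, -0.3157, 0.0122]
ee_rot: [3.142, -0.0, -0.502]
force: [-2.4, -0.3, 3.3]
width: 0.0232
gripper_force: 30.0
```

Emit:
arm_command:
  commands:
    - {"tx": 0,"ty": 0,"tz": -0.02,"twist": 0}
    - {"tx": 0,"ty": 0,"tz": -0.08,"twist": 0}
    - {"tx": 0,"ty": 0,"tz": -0.18,"twist": 0}
    - {"tx": 0,"ty": 0,"tz": -0.28,"twist": 0}
    - {"tx": 0,"ty": 0,"tz": -0.38,"twist": 0}
    - {"tx": 0,"ty": 0,"tz": -0.46,"twist": 0}
    - {"tx": 0,"ty": 0,"tz": -0.55,"twist": 0}
    - {"tx": 0,"ty": 0,"tz": -0.55,"twist": 0}

```text
t: 44.15
eef_pos: [0.4336, -0.3166, 0.1542]
ee_rot: [-3.141, -0.007, -0.502]
force: [1.4, 0.4, 0.1]
width: 0.0235
gripper_force: 30.0
```

```bash
python3 -c "
from cas import *
go([*nest('wood'),.15],PY)"
```

```text
tx -0.7891 ty -1.8224 tz 0.0125 twist 0.3840 pos [ 0.4336 -0.3166  0.1542] yaw -0.502 q6 1.33 t 44.15
```

Emit:
arm_command:
  commands:
    - {"tx": -0.03,"ty": -0.07,"tz": 0,"twist": 0.02}
    - {"tx": -0.07,"ty": -0.18,"tz": 0,"twist": 0.05}
    - {"tx": -0.13,"ty": -0.31,"tz": 0,"twist": 0.08}
    - {"tx": -0.19,"ty": -0.44,"tz": 0,"twist": 0.11}
    - {"tx": -0.25,"ty": -0.57,"tz": 0,"twist": 0.14}
    - {"tx": -0.31,"ty": -0.71,"tz": 0,"twist": 0.17}
    - {"tx": -0.37,"ty": -0.85,"tz": 0,"twist": 0.2}
    - {"tx": -0.43,"ty": -0.99,"tz": 0,"twist": 0.23}

```text
t: 44.82
eef_pos: [0.4559, -0.0452, 0.1496]
ee_rot: [-3.141, 0.0, -1.23]
force: [0.8, 0.2, -0.5]
width: 0.0234
gripper_force: 30.0
```

```bash
python3 -c "
from cas import *
go([*nest('wood'),.095],PY)"
```

```text
tx -0.8083 ty -0.3877 tz 0.2186 twist 0.1522 pos [ 0.4559 -0.0452  0.1496] yaw -1.230 q6 0.01 t 44.82
```

Emit:
arm_command:
  commands:
    - {"tx": -0.12,"ty": -0.06,"tz": 0,"twist": 0.025}
    - {"tx": -0.25,"ty": -0.12,"tz": 0,"twist": 0.05}
    - {"tx": -0.38,"ty": -0.18,"tz": 0,"twist": 0.075}
    - {"tx": -0.51,"ty": -0.25,"tz": 0,"twist": 0.1}
    - {"tx": -0.64,"ty": -0.31,"tz": 0,"twist": 0.125}
    - {"tx": -0.76,"ty": -0.365,"tz": 0,"twist": 0.152}
    - {"tx": -0.808,"ty": -0.388,"tz": 0.08,"twist": 0.152}
    - {"tx": -0.808,"ty": -0.388,"tz": 0.2,"twist": 0.152}

```text
t: 45.48
eef_pos: [0.4814, 0.1806, 0.1013]
ee_rot: [-3.137, 0.005, -1.699]
force: [0.3, 0.2, -0.4]
width: 0.0234
gripper_force: 30.0
```

```bash
python3 fit.py f4 wood
```

```text
far top edge from tcp (tool) [ 0.0351  0.0016 -0.0058] [292.2, 228.3, 342.3, 323.8]
spot rel (tool) 0.97 [0.0011 0.0006 0.003 ]
tx -0.0104 ty -0.0033 tz 0.2377 twist 0.0019 pos [0.4786 0.1753 0.0994] yaw -1.702 q6 -0.87 t 45.68
```

View pics/f4.png

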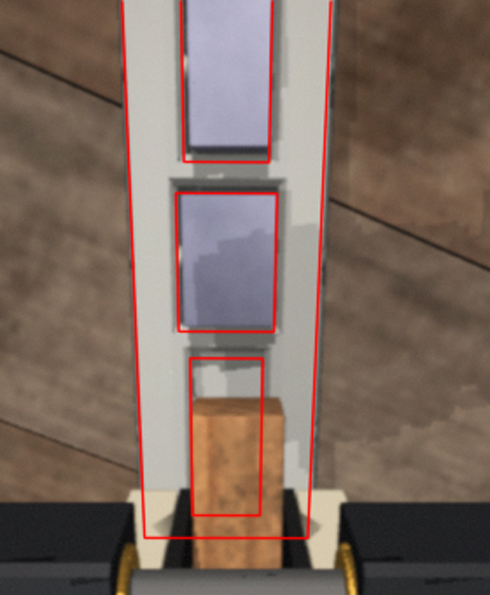

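The wide and long blocks sit in their nests, and the wood block hangs over its own. I lower it.

Emit:
arm_command:
  commands:
    - {"tx": -0.009,"ty": -0.003,"tz": 0.06,"twist": 0.002}
    - {"tx": -0.009,"ty": -0.003,"tz": 0.12,"twist": 0.002}
    - {"tx": -0.009,"ty": -0.003,"tz": 0.18,"twist": 0.002}
    - {"tx": -0.009,"ty": -0.003,"tz": 0.22,"twist": 0.002}
    - {"tx": -0.009,"ty": -0.003,"tz": 0.24,"twist": 0.002}
    - {"tx": -0.009,"ty": -0.003,"tz": 0.25,"twist": 0.002}
    - {"tx": -0.009,"ty": -0.003,"tz": 0.258,"twist": 0.002}
    - {"tx": -0.009,"ty": -0.003,"tz": 0.264,"twist": 0.002}

```text
t: 46.35
eef_pos: [0.4806, 0.1783, 0.0343]
ee_rot: [-3.141, 0.001, -1.709]
force: [-0.1, -0.5, -0.3]
width: 0.0229
gripper_force: 30.0
```

Emit:
arm_command:
  commands:
    - {"tx": 0,"ty": 0,"tz": 0.006,"twist": 0}
    - {"tx": 0,"ty": 0,"tz": 0.012,"twist": 0}
    - {"tx": 0,"ty": 0,"tz": 0.018,"twist": 0}
    - {"tx": 0,"ty": 0,"tz": 0.024,"twist": 0}
    - {"tx": 0,"ty": 0,"tz": 0.03,"twist": 0}
    - {"tx": 0,"ty": 0,"tz": 0.036,"twist": 0}
    - {"tx": 0,"ty": 0,"tz": 0.04,"twist": 0}
    - {"tx": 0,"ty": 0,"tz": 0.04,"twist": 0}

```text
t: 47.02
eef_pos: [0.4802, 0.1782, 0.0242]
ee_rot: [-3.141, -0.0, -1.708]
force: [-2.5, -0.4, 8.7]
width: 0.0231
gripper_force: 30.0
```

Emit:
arm_command:
  commands:
    - {"tx": 0,"ty": 0,"tz": 0,"twist": 0}
    - {"tx": 0,"ty": 0,"tz": 0,"twist": 0}
    - {"tx": 0,"ty": 0,"tz": 0,"twist": 0}
    - {"tx": 0,"ty": 0,"tz": 0,"twist": 0}
    - {"tx": 0,"ty": 0,"tz": -0.04,"twist": 0}
    - {"tx": 0,"ty": 0,"tz": -0.1,"twist": 0}
    - {"tx": 0,"ty": 0,"tz": -0.14,"twist": 0}
    - {"tx": 0,"ty": 0,"tz": -0.14,"twist": 0}
  claw: 0.6

```text
t: 47.68
eef_pos: [0.4815, 0.179, 0.0611]
ee_rot: [-3.139, 0.003, -1.708]
force: [0.7, -0.5, 0.1]
width: 0.0524
gripper_force: 0.0
```

Emit:
arm_command:
  commands:
    - {"tx": 0,"ty": 0,"tz": 0,"twist": 0}
    - {"tx": 0,"ty": 0,"tz": 0,"twist": 0}
    - {"tx": 0,"ty": 0,"tz": 0,"twist": 0}
    - {"tx": 0,"ty": 0,"tz": 0,"twist": 0}
    - {"tx": 0,"ty": 0,"tz": 0,"twist": 0}
    - {"tx": 0,"ty": 0,"tz": 0,"twist": 0}
    - {"tx": 0,"ty": 0,"tz": 0,"twist": 0}
    - {"tx": 0,"ty": 0,"tz": 0,"twist": 0}
  claw: 0

```text
t: 48.35
eef_pos: [0.4801, 0.178, 0.0584]
ee_rot: [3.141, -0.0, -1.709]
force: [0.7, 0.2, -0.1]
width: 0.005
gripper_force: 0.0
```

Emit:
arm_command:
  commands:
    - {"tx": 0,"ty": 0,"tz": 0.04,"twist": 0}
    - {"tx": 0,"ty": 0,"tz": 0.06,"twist": 0}
    - {"tx": 0,"ty": 0,"tz": 0.08,"twist": 0}
    - {"tx": 0,"ty": 0,"tz": 0.09,"twist": 0}
    - {"tx": 0,"ty": 0,"tz": 0.1,"twist": 0}
    - {"tx": 0,"ty": 0,"tz": 0.11,"twist": 0}
    - {"tx": 0,"ty": 0,"tz": 0.117,"twist": 0}
    - {"tx": 0,"ty": 0,"tz": 0.117,"twist": 0}

```text
t: 49.02
eef_pos: [0.4802, 0.1781, 0.0303]
ee_rot: [-3.141, -0.0, -1.708]
force: [-3.8, -0.9, 11.6]
width: 0.0006
gripper_force: 6.0
```

Emit:
arm_command:
  commands:
    - {"tx": 0,"ty": 0,"tz": -0.1,"twist": 0}
    - {"tx": -0.02,"ty": 0,"tz": -0.25,"twist": 0}
    - {"tx": -0.05,"ty": 0,"tz": -0.4,"twist": 0}
    - {"tx": -0.08,"ty": 0,"tz": -0.55,"twist": 0}
    - {"tx": -0.1,"ty": 0,"tz": -0.7,"twist": 0}
    - {"tx": -0.1,"ty": 0,"tz": -0.8,"twist": 0}
    - {"tx": -0.1,"ty": 0,"tz": -0.85,"twist": 0}
    - {"tx": -0.1,"ty": 0,"tz": -0.85,"twist": 0}

```text
t: 49.68
eef_pos: [0.485, 0.2039, 0.2457]
ee_rot: [-3.137, 0.005, -1.708]
force: [-0.5, -0.1, 0.0]
width: 0.0004
gripper_force: 0.0
```

```bash
python3 - <<'E'
from cas import *
f=grab_frame("wrist");f=grab_frame("wrist");cal=calibration("wrist")
for q,z in (("block_wood_mid",.021),("block_wide_mid",.019),("block_long_mid",.019),("quoin_mid",.021),("keeper_knob",.05),("keeper_knob",.06)):
    for r in spot_point(q,"wrist")[:1]: print(q,round(r["score"],2),np.round(r["uv"]),at(r["uv"],"wrist",z,cal))
outline(f,C,cal);cv2.imwrite("pics/f5.png",f[:,:,::-1])
go([.5,.2,.2])
E
```

```text
block_wood_mid 0.97 [318. 179.] [0.47708686 0.17958893 0.021     ]
block_wide_mid 0.71 [318. 111.] [0.46819831 0.11412335 0.019     ]
block_long_mid 0.83 [315.  40.] [0.46176931 0.05211654 0.019     ]
quoin_mid 0.51 [187. 240.] [0.62670006 0.22626853 0.021     ]
keeper_knob 0.97 [191. 237.] [0.6107567  0.21559702 0.05      ]
keeper_knob 0.97 [191. 237.] [0.6067886  0.21301442 0.06      ]
tx 0.0007 ty -0.0678 tz 0.1635 twist 0.0000 pos [0.4833 0.2026 0.2409] yaw -1.709 q6 -0.91 t 50.08
```

View pics/f5.png

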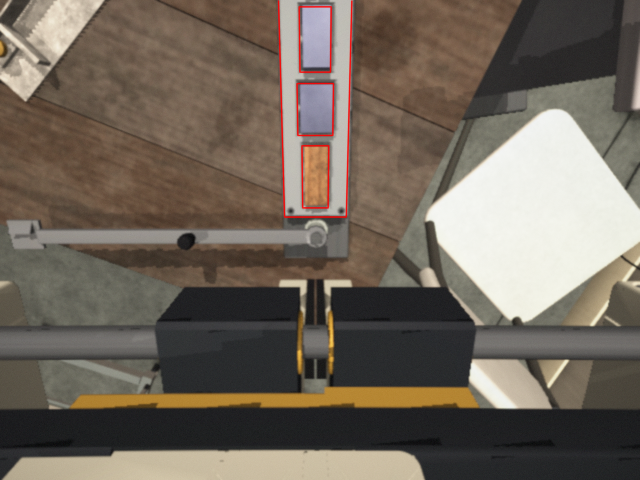

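All the blocks are in their nests: the wood block at (316,176), wide (316,109) and long (316,38). The quoin was pressed home at 30 mm. The keeper knob is at (187,240). I now go over the knob to swing the bar.

```bash
python3 -c "
from cas import *
go([.614,.219,.14],-.137)"
```

```text
tx -0.1376 ty -0.5092 tz 0.4028 twist 0.4997 pos [0.4833 0.2026 0.2409] yaw -1.709 q6 -0.91 t 50.08
```

Emit:
arm_command:
  commands:
    - {"tx": -0.02,"ty": -0.06,"tz": 0,"twist": -0.035}
    - {"tx": -0.04,"ty": -0.12,"tz": 0,"twist": -0.07}
    - {"tx": -0.06,"ty": -0.2,"tz": 0,"twist": -0.105}
    - {"tx": -0.08,"ty": -0.28,"tz": 0,"twist": -0.14}
    - {"tx": -0.1,"ty": -0.36,"tz": 0.05,"twist": -0.175}
    - {"tx": -0.12,"ty": -0.44,"tz": 0.1,"twist": -0.21}
    - {"tx": -0.138,"ty": -0.509,"tz": 0.15,"twist": -0.245}
    - {"tx": -0.138,"ty": -0.509,"tz": 0.2,"twist": -0.28}
  claw: 0.6

```text
t: 50.75
eef_pos: [0.6168, 0.2195, 0.1895]
ee_rot: [3.14, -0.0, -0.824]
force: [-0.7, -0.4, -0.4]
width: 0.0484
gripper_force: 0.0
```

Emit:
arm_command:
  commands:
    - {"tx": 0,"ty": 0,"tz": 0.04,"twist": -0.035}
    - {"tx": 0,"ty": 0,"tz": 0.08,"twist": -0.07}
    - {"tx": 0,"ty": 0,"tz": 0.12,"twist": -0.105}
    - {"tx": 0,"ty": 0,"tz": 0.16,"twist": -0.14}
    - {"tx": 0,"ty": 0,"tz": 0.2,"twist": -0.175}
    - {"tx": 0,"ty": 0,"tz": 0.2,"twist": -0.21}
    - {"tx": 0,"ty": 0,"tz": 0.2,"twist": -0.22}
    - {"tx": 0,"ty": 0,"tz": 0.2,"twist": -0.22}

```text
t: 51.42
eef_pos: [0.6141, 0.2193, 0.1408]
ee_rot: [3.14, 0.001, -0.136]
force: [1.0, 0.2, -0.7]
width: 0.0527
gripper_force: 0.0
```

```bash
python3 - <<'E'
from cas import *
f=grab_frame("wrist");f=grab_frame("wrist");cal=calibration("wrist")
for r in spot_point("keeper_knob","wrist")[:2]: print(round(r["score"],2),np.round(r["uv"]),at(r["uv"],"wrist",.05,cal))
for r in regions_of("keeper_knob","wrist")[:1]: print(r["rect"])
go([.614,.219,.047],-.137)
cv2.imwrite("pics/k1.png",f[:,:,::-1])
E
```

```text
0.94 [314. 233.] [0.61839335 0.21991597 0.05      ]
[302.1, 0.2, 329.4, 386.9]
tx -0.0011 ty 0.0020 tz 0.3786 twist -0.0007 pos [0.6144 0.2195 0.1417] yaw -0.139 q6 0.79 t 51.62
```

View pics/k1.png

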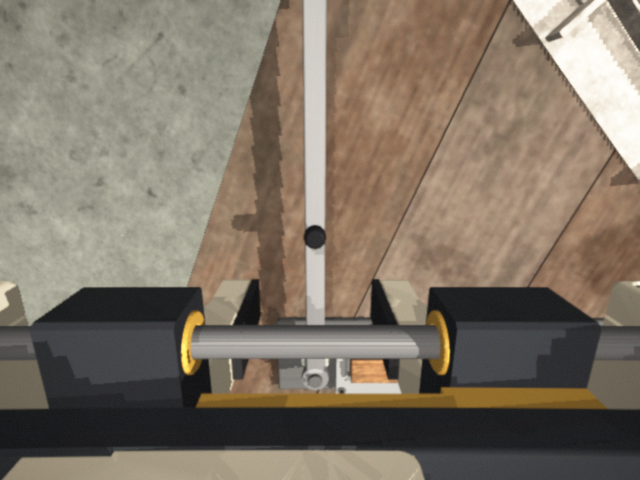

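The knob is centred at (315,236) and the bar lies along the tool's x. I descend and grip the knob lightly.

Emit:
arm_command:
  commands:
    - {"tx": 0.01,"ty": 0.001,"tz": 0.08,"twist": 0}
    - {"tx": 0.01,"ty": 0.001,"tz": 0.16,"twist": 0}
    - {"tx": 0.01,"ty": 0.001,"tz": 0.24,"twist": 0}
    - {"tx": 0.01,"ty": 0.001,"tz": 0.31,"twist": 0}
    - {"tx": 0.01,"ty": 0.001,"tz": 0.36,"twist": 0}
    - {"tx": 0.01,"ty": 0.001,"tz": 0.376,"twist": 0}
    - {"tx": 0.01,"ty": 0.001,"tz": 0.376,"twist": 0}
    - {"tx": 0.01,"ty": 0.001,"tz": 0.376,"twist": 0}

```text
t: 52.28
eef_pos: [0.6173, 0.2191, 0.0485]
ee_rot: [-3.141, -0.001, -0.138]
force: [0.4, 0.1, 0.5]
width: 0.0522
gripper_force: 0.0
```

Emit:
arm_command:
  commands:
    - {"tx": 0,"ty": 0,"tz": 0,"twist": 0}
    - {"tx": 0,"ty": 0,"tz": 0,"twist": 0}
    - {"tx": 0,"ty": 0,"tz": 0,"twist": 0}
    - {"tx": 0,"ty": 0,"tz": 0,"twist": 0}
    - {"tx": 0,"ty": 0,"tz": 0,"twist": 0}
    - {"tx": 0,"ty": 0,"tz": 0,"twist": 0}
    - {"tx": 0,"ty": 0,"tz": 0,"twist": 0}
    - {"tx": 0,"ty": 0,"tz": 0,"twist": 0}
  claw: 0
  grip_force: 20

```text
t: 52.95
eef_pos: [0.6169, 0.2191, 0.048]
ee_rot: [-3.141, -0.0, -0.138]
force: [-1.0, 0.5, 1.4]
width: 0.014
gripper_force: 20.0
```

```bash
python3 - <<'E'
from cas import *
s=get_state();print(s["width"],s["gripper_force"]);M=R.from_euler("xyz",s["ee_rot"]).as_matrix()
th0=1.57
def P(t): return pt(C,.13*np.sin(t),-.13*np.cos(t),s["eef_pos"][2])
print(P(th0),s["eef_pos"],s["ee_rot"][2],PY+th0)
for seg in ((1.57,.8),(.8,.03),):
    t0=seg[0];a=PY+t0;Rm=(R.from_euler("z",a)*R.from_euler("x",np.pi)).as_matrix()
    for t in np.linspace(*seg,9)[1:]:
        d=Rm.T@(P(t)-P(t0))/.25; print("%.2f tx %.3f ty %.3f twist %.3f"%(t,d[0],d[1],(t0-t)/np.pi))
E
```

```text
0.014012249132876211 20.000130236148834
[0.61676417 0.22021736 0.04797778] [0.61685633 0.2190561  0.04797778] -0.13782311788954327 -0.1379999999999999
1.47 tx -0.002 ty 0.050 twist 0.031
1.38 tx -0.010 ty 0.099 twist 0.061
1.28 tx -0.022 ty 0.148 twist 0.092
1.19 tx -0.038 ty 0.195 twist 0.123
1.09 tx -0.059 ty 0.241 twist 0.153
0.99 tx -0.084 ty 0.284 twist 0.184
0.90 tx -0.114 ty 0.324 twist 0.214
0.80 tx -0.147 ty 0.362 twist 0.245
0.70 tx -0.002 ty 0.050 twist 0.031
0.61 tx -0.010 ty 0.099 twist 0.061
0.51 tx -0.022 ty 0.148 twist 0.092
0.42 tx -0.038 ty 0.195 twist 0.123
0.32 tx -0.059 ty 0.241 twist 0.153
0.22 tx -0.084 ty 0.284 twist 0.184
0.13 tx -0.114 ty 0.324 twist 0.214
0.03 tx -0.147 ty 0.362 twist 0.245
```

Emit:
arm_command:
  commands:
    - {"tx": -0.002,"ty": 0.05,"tz": 0,"twist": 0.031}
    - {"tx": -0.01,"ty": 0.099,"tz": 0,"twist": 0.061}
    - {"tx": -0.022,"ty": 0.148,"tz": 0,"twist": 0.092}
    - {"tx": -0.038,"ty": 0.195,"tz": 0,"twist": 0.123}
    - {"tx": -0.059,"ty": 0.241,"tz": 0,"twist": 0.153}
    - {"tx": -0.084,"ty": 0.284,"tz": 0,"twist": 0.184}
    - {"tx": -0.114,"ty": 0.324,"tz": 0,"twist": 0.214}
    - {"tx": -0.147,"ty": 0.362,"tz": 0,"twist": 0.245}

```text
t: 53.62
eef_pos: [0.568, 0.1346, 0.048]
ee_rot: [-3.14, 0.0, -0.912]
force: [-1.9, 6.0, 0.6]
width: 0.014
gripper_force: 20.0
```

```bash
python3 -c "
from cas import *
go([*pt(C,.13*np.sin(.8),-.13*np.cos(.8),0)[:2],.048],PY+.8)
go([*pt(C,.13*np.sin(.15),-.13*np.cos(.15),0)[:2],.048],PY+.15)"
```

```text
tx -0.0033 ty -0.0025 tz -0.0001 twist -0.0014 pos [0.568  0.1346 0.048 ] yaw -0.912 q6 0.09 t 53.62
tx -0.1080 ty 0.3127 tz -0.0005 twist 0.2055 pos [0.568  0.1346 0.048 ] yaw -0.912 q6 0.09 t 53.62
```

Tracking well, so I continue to about 0.1 rad.

Emit:
arm_command:
  commands:
    - {"tx": -0.004,"ty": 0.05,"tz": 0,"twist": 0.031}
    - {"tx": -0.012,"ty": 0.099,"tz": 0,"twist": 0.061}
    - {"tx": -0.024,"ty": 0.147,"tz": 0,"twist": 0.092}
    - {"tx": -0.041,"ty": 0.193,"tz": 0,"twist": 0.123}
    - {"tx": -0.062,"ty": 0.239,"tz": 0,"twist": 0.153}
    - {"tx": -0.087,"ty": 0.282,"tz": 0,"twist": 0.184}
    - {"tx": -0.116,"ty": 0.323,"tz": 0,"twist": 0.214}
    - {"tx": -0.122,"ty": 0.332,"tz": 0,"twist": 0.221}

```text
t: 54.28
eef_pos: [0.483, 0.1076, 0.048]
ee_rot: [-3.141, 0.002, -1.608]
force: [2.1, 2.0, -4.7]
width: 0.014
gripper_force: 20.0
```

```bash
python3 -c "
from cas import *
go([*pt(C,0,-.13,0)[:2],.048],PY)"
```

```text
tx -0.0048 ty 0.0511 tz 0.0001 twist 0.0319 pos [0.483  0.1076 0.048 ] yaw -1.608 q6 -0.65 t 54.28
```

Emit:
arm_command:
  commands:
    - {"tx": -0.001,"ty": 0.01,"tz": 0,"twist": 0.006}
    - {"tx": -0.002,"ty": 0.02,"tz": 0,"twist": 0.013}
    - {"tx": -0.003,"ty": 0.03,"tz": 0,"twist": 0.019}
    - {"tx": -0.004,"ty": 0.04,"tz": 0,"twist": 0.026}
    - {"tx": -0.005,"ty": 0.05,"tz": 0,"twist": 0.032}
    - {"tx": -0.005,"ty": 0.055,"tz": 0,"twist": 0.032}
    - {"tx": -0.005,"ty": 0.055,"tz": 0,"twist": 0.032}
    - {"tx": -0.005,"ty": 0.055,"tz": 0,"twist": 0.032}

```text
t: 54.95
eef_pos: [0.4708, 0.1092, 0.0482]
ee_rot: [-3.141, 0.001, -1.702]
force: [1.1, -1.7, 1.2]
width: 0.0138
gripper_force: 20.0
```

Emit:
arm_command:
  commands:
    - {"tx": 0,"ty": 0.004,"tz": 0,"twist": 0}
    - {"tx": 0,"ty": 0.008,"tz": 0,"twist": 0}
    - {"tx": 0,"ty": 0.01,"tz": 0,"twist": 0}
    - {"tx": 0,"ty": 0.01,"tz": 0,"twist": 0}
    - {"tx": 0,"ty": 0.01,"tz": 0,"twist": 0}
    - {"tx": 0,"ty": 0.01,"tz": 0,"twist": 0}
    - {"tx": 0,"ty": 0.01,"tz": 0,"twist": 0}
    - {"tx": 0,"ty": 0.01,"tz": 0,"twist": 0}

```text
t: 55.62
eef_pos: [0.4686, 0.1095, 0.0482]
ee_rot: [-3.14, 0.001, -1.702]
force: [7.3, -3.4, -1.4]
width: 0.014
gripper_force: 20.0
```

```bash
python3 -c "
from cas import *
save('scene','s9',(270,200,420,380),3);save('side','d9',(240,220,340,330),5)"
```

```text
(no output)
```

View pics/s9.png

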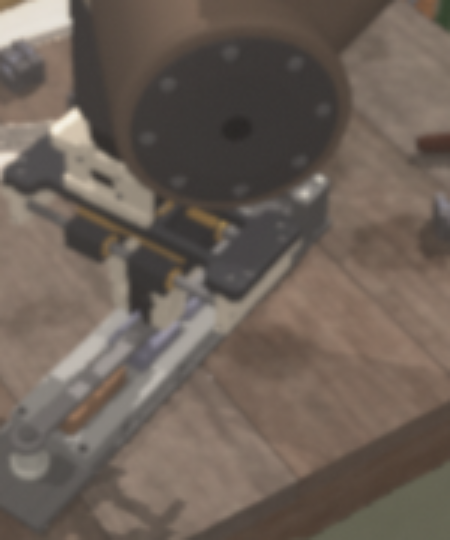

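The bar is nearly shut and the push force is at 7 N on the pin ramp. I push on.

Emit:
arm_command:
  commands:
    - {"tx": 0,"ty": 0.004,"tz": 0,"twist": 0}
    - {"tx": 0,"ty": 0.008,"tz": 0,"twist": 0}
    - {"tx": 0,"ty": 0.01,"tz": 0,"twist": 0}
    - {"tx": 0,"ty": 0.01,"tz": 0,"twist": 0}
    - {"tx": 0,"ty": 0.01,"tz": 0,"twist": 0}
    - {"tx": 0,"ty": 0.01,"tz": 0,"twist": 0}
    - {"tx": 0,"ty": 0.01,"tz": 0,"twist": 0}
    - {"tx": 0,"ty": 0.01,"tz": 0,"twist": 0}

```text
t: 56.38
eef_pos: [0.4671, 0.1097, 0.0483]
ee_rot: [-3.138, 0.001, -1.701]
force: [13.1, -7.0, -5.3]
width: 0.0143
gripper_force: 20.0
```

Emit:
arm_command:
  commands:
    - {"tx": 0,"ty": 0.004,"tz": 0,"twist": 0}
    - {"tx": 0,"ty": 0.008,"tz": 0,"twist": 0}
    - {"tx": 0,"ty": 0.01,"tz": 0,"twist": 0}
    - {"tx": 0,"ty": 0.01,"tz": 0,"twist": 0}
    - {"tx": 0,"ty": 0.01,"tz": 0,"twist": 0}
    - {"tx": 0,"ty": 0.01,"tz": 0,"twist": 0}
    - {"tx": 0,"ty": 0.01,"tz": 0,"twist": 0}
    - {"tx": 0,"ty": 0.01,"tz": 0,"twist": 0}

```text
t: 57.05
eef_pos: [0.4656, 0.11, 0.0484]
ee_rot: [-3.137, 0.001, -1.701]
force: [19.4, -10.8, -9.8]
width: 0.0141
gripper_force: 20.0
```

The force now rises steadily, as against a stop. I ease back, let go, and check by the numbers whether the bar stays shut.

Emit:
arm_command:
  commands:
    - {"tx": 0,"ty": -0.006,"tz": 0,"twist": 0}
    - {"tx": 0,"ty": -0.012,"tz": 0,"twist": 0}
    - {"tx": 0,"ty": -0.018,"tz": 0,"twist": 0}
    - {"tx": 0,"ty": -0.024,"tz": 0,"twist": 0}
    - {"tx": 0,"ty": -0.024,"tz": 0,"twist": 0}
    - {"tx": 0,"ty": -0.024,"tz": 0,"twist": 0}
    - {"tx": 0,"ty": -0.024,"tz": 0,"twist": 0}
    - {"tx": 0,"ty": -0.024,"tz": 0,"twist": 0}

```text
t: 57.72
eef_pos: [0.4689, 0.1093, 0.0481]
ee_rot: [-3.141, 0.0, -1.702]
force: [5.2, -3.4, 2.5]
width: 0.0143
gripper_force: 20.0
```

Emit:
arm_command:
  commands:
    - {"tx": 0,"ty": -0.01,"tz": 0,"twist": 0}
    - {"tx": 0,"ty": -0.02,"tz": 0,"twist": 0}
    - {"tx": 0,"ty": -0.03,"tz": 0,"twist": 0}
    - {"tx": 0,"ty": -0.03,"tz": 0,"twist": 0}
    - {"tx": 0,"ty": -0.03,"tz": 0,"twist": 0}
    - {"tx": 0,"ty": -0.03,"tz": 0,"twist": 0}
    - {"tx": 0,"ty": -0.03,"tz": 0,"twist": 0}
    - {"tx": 0,"ty": -0.03,"tz": 0,"twist": 0}

```text
t: 58.38
eef_pos: [0.472, 0.1084, 0.0477]
ee_rot: [3.136, -0.001, -1.704]
force: [-18.8, 11.0, 19.7]
width: 0.0142
gripper_force: 20.0
```

Pulling back meets 19 N, so the pin holds the bar. I centre, let go and rise.

Emit:
arm_command:
  commands:
    - {"tx": 0,"ty": 0.01,"tz": 0,"twist": 0}
    - {"tx": 0,"ty": 0.02,"tz": 0,"twist": 0}
    - {"tx": 0,"ty": 0.02,"tz": 0,"twist": 0}
    - {"tx": 0,"ty": 0.02,"tz": 0,"twist": 0}
    - {"tx": 0,"ty": 0.02,"tz": 0,"twist": 0}
    - {"tx": 0,"ty": 0.02,"tz": 0,"twist": 0}
    - {"tx": 0,"ty": 0.02,"tz": 0,"twist": 0}
    - {"tx": 0,"ty": 0.02,"tz": 0,"twist": 0}
  claw: 0.5

```text
t: 59.05
eef_pos: [0.4711, 0.1087, 0.0477]
ee_rot: [3.141, -0.0, -1.703]
force: [-0.5, 0.4, 0.2]
width: 0.0438
gripper_force: 0.0
```

Emit:
arm_command:
  commands:
    - {"tx": 0,"ty": 0,"tz": -0.05,"twist": 0}
    - {"tx": 0,"ty": 0,"tz": -0.15,"twist": 0}
    - {"tx": 0,"ty": 0,"tz": -0.28,"twist": 0}
    - {"tx": -0.1,"ty": 0,"tz": -0.42,"twist": 0}
    - {"tx": -0.22,"ty": 0,"tz": -0.56,"twist": 0}
    - {"tx": -0.32,"ty": 0,"tz": -0.7,"twist": 0}
    - {"tx": -0.35,"ty": 0,"tz": -0.85,"twist": 0}
    - {"tx": -0.35,"ty": 0,"tz": -0.9,"twist": 0}

```text
t: 59.72
eef_pos: [0.4846, 0.1982, 0.2784]
ee_rot: [-3.136, 0.004, -1.7]
force: [1.2, 0.6, 1.2]
width: 0.0436
gripper_force: 0.0
```

```bash
python3 - <<'E'
from cas import *
f=grab_frame("wrist");f=grab_frame("wrist");cal=calibration("wrist")
for q,z in (("keeper_knob",.05),("pull_knob_grip",.079),("block_wood_mid",.021),("block_wide_mid",.019),("block_long_mid",.019),("quoin_mid",.021)):
    for r in spot_point(q,"wrist")[:1]:
        w=at(r["uv"],"wrist",z,cal);d=w[:2]-np.array(C[:2]);a=C[2]
        print(q,round(r["score"],2),np.round(r["uv"]),"cassette x,y mm",np.round(1e3*np.array([d@[np.cos(a),np.sin(a)],d@[-np.sin(a),np.cos(a)]]),1))
for cam in("side","scene"):
    grab_frame(cam)
    for q,p in(("pull_knob_grip",(0.4472,-.0633,.079)),("keeper_knob",pt(C,0,-.13,.05))):
        for r in spot_point(q,cam)[:1]: print(cam,q,round(r["score"],2),r["uv"],"expected",proj(p,cam))
E
```

```text
keeper_knob 0.59 [322. 109.] cassette x,y mm [  -4.3 -133. ]
pull_knob_grip 0.44 [319.  92.] cassette x,y mm [  -0.8 -146.6]
block_wood_mid 0.68 [321. 176.] cassette x,y mm [ -3.9 -61.9]
block_wide_mid 0.97 [319. 114.] cassette x,y mm [  -1.1 -128.6]
block_long_mid 0.83 [318.  50.] cassette x,y mm [   0.5 -190.6]
side pull_knob_grip 0.7 [284.1, 244.6] expected [287.07279945 262.20183956]
side keeper_knob 0.55 [287.1, 243.5] expected [285.6006158  245.52141276]
scene pull_knob_grip 0.55 [362.1, 245.8] expected [363.71472687 248.61519599]
scene keeper_knob 0.9 [318.1, 300.7] expected [318.63172325 302.00905914]
```

```bash
python3 -c "
from station import *
print(job_done())"
```

```text
the job is handed in; nothing more can be done
None
```

The job is handed in, with no verdict returned: all four blocks pressed home in their nests, and the keeper bar shut and latched (it held against a 19 N pull and stayed shut when released); I viewed 17 pictures against the limit of 14.

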